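# Hang a small door panel on its lift-off hinge and hold it in line

## Robot

A 6-joint arm with a two-finger parallel gripper is mounted at the origin on a cart in front of the work surface, level with it; the furniture and walls round the work are solid. World frame = base frame: x ahead of the robot, y to its left, z up, the work surface at z = 0. Lengths are in m, angles in rad, forces in N, time in s.
With the tool pointing down it reaches from about 0.375 to 0.975 m from the base axis. Payload 3.8 kg.
Tool frame: the origin (TCP) lies on the mounting face of the last link; the fingertips stand 173 mm ahead of it and the grasp point (between the pads) lies 155 mm ahead of it; z points along the fingers, y is the direction in which the jaws open and shut (so a half turn about z gives the same grasp; the last joint's range is limited). The gripper opens to 85 mm and grips with 20 to 120 N. Pads are 22 mm wide; open, the fingers measure 114 mm over their backs; the gripper's body (76 mm by 85 mm) begins 54 mm behind the grasp point. The pads swing forward as they close: fully open they stand 13 mm farther back than shut.
Start: joints at [1.273, 0.264, 1.604, -0, 1.274, -0.037], TCP at [0.174, 0.652, 0.405] pointing down, gripper open.
Joint ranges: [-2.63, 2.63], [-0.94, 2.18], [0.31, 2.57], [-1.31, 4.45], [0, 2.66], [-2.55, 2.55]. Speed limits (rad/s): [2.57, 2.57, 3.14, 3.14, 3.14, 3.14].

## Interface

Orientations are given as a rotation vector (axis times angle).
In Python, from workcell import bot, imaging, order gives the robot as it stands. The module is installed in compiled form; this text tells all that it offers.
- The arm moves only by the shell command python3 -m creep 'ROWS' [OPENING] [FORCE]. ROWS is JSON, a list of rows, each an object with "slide": the shift along the tool's x, y, z each as a share of 25 mm, from -1 to 1, a list of three; "angular": the turn, a rotation vector about the tool's x, y, z each as a share of 4 degrees, from -1 to 1, a list of three. A call has 1 to 5 rows; each row shifts and turns the commanded pose from where the row before left it, along the tool's axes as they then stand; what a row does not reach is not made up. A row lasts 1/12 s, in which the tool goes at most 41.7 mm and 7.16 degrees, less where a joint would pass 70% of its speed; a pose out of reach is approached as far as the arm can. A call with a number of a shift or a turn outside -1 to 1 is refused whole. A call with a gripper value outside its range is refused whole. OPENING is the closure, from -1 (fully open) to 1 (shut), set as the call begins (- or left out, the last holds). The fingers move at their own pace and stop on an object; FORCE is the grip in N (left out, the last holds). Time passes only in rows, so rows that do not move let the fingers close. It gives the time, the measured TCP pose, the force and the opening at its end, in the units of the state.
- bot.read_state(): the state, without advancing time (a new reading comes with each control period).
- imaging.read_camera(name): name is "side" or "top" or "wrist"; returns (picture, depth): 480x640x3 uint8, red, green, blue; 480x640 float32, m along the optical axis (not along the pixel's ray), 0 where there is no reading.
- imaging.camera_model(name): a dict with "fovy" (degrees; the focal length in pixels is half the picture's height over the tangent of half this angle, whatever the lens; pixels are square), "cx", "cy" (the principal point, pixels), "camera_from_world" (4x4, takes a point from world to camera coordinates); the wrist camera has in their place "tool_from_camera" (4x4, takes a point from camera to tool coordinates, whose origin is the TCP and whose axes are the flange's). Camera axes: x right, y down, z forward; pixel columns grow to the right and rows downward; lengths in m; the calibration is good to about 2 mm. A picture is of the moment at which its call begins: read the wrist's pose just before it. camera_model takes no time and is no camera call.
- order.finish_job(): hands the job in, once; it reports no verdict.
The state is a dict: "time": time; "q": joint angles; "joint_vel": joint speeds; "joint_torque": joint torques, N m; "tool_pos": TCP position; "tcp_rot": TCP orientation; "wrist_force": force on the tool from outside, world axes, zero at the start; "torque": the same for the moment, N m; "width": opening from 0.0 (shut) to 1.0 (fully open).
Only numpy, scipy, OpenCV 4.12 (cv2) and the standard library are available. Lean on these libraries where they do the work, as an engineer would, in place of code of your own. Each camera call takes 0.05 s, during which the arm holds its last target.

## Task

Take the brass hinge pin out of the wooden rack and push it down into the upright hinge knuckle of the jamb block until its collar sits on the knuckle, then let go of it. Then take the small door panel, lower its own hinge knuckle over the standing pin until it rests on the pin's collar, and turn it so that it stands upright and straight out from the jamb, its faces in line with the jamb's faces. Finish while still gripping the panel and holding it there, and leave the other things on the bench where they are.

Things in the scene. Friction and masses are not known exactly. Their poses are not given: they have to be found in the camera images.
- jamb: Fixed jamb block: upright brown board 80 x 20 mm, top 71 mm above the bench, on a 130 x 110 x 12 mm plywood base, with a vertical steel hinge knuckle at one end (tube, outside 24, bore 13 mm, open, top at 70 mm). Origin on the knuckle axis at bench level, z up; the board runs along -x, 16 to 96 mm from the axis, centred on y = 0. The hung panel must stand out along +x.
- jamb_mouth (a point): Centre of the upper mouth of the jamb's knuckle, 70 mm above the bench; axes as jamb.
- pin_rack: Dark wooden rack, fixed, 50 x 130 x 50 mm (x, y, z of its own frame), three blind holes of 14 mm at y = -40, 0 and +40 mm; the pin stands in the middle one. Origin under its centre.
- pin: Loose brass hinge pin, 60 g, 91 mm long, upright: 45 mm shank of 10 mm diameter, then a collar 20 mm across and 6 mm thick, then a 40 mm spigot of 10 mm to grip it by; both ends taper to 4 mm over 8 mm. Origin at the centre of its lower end, z up along it. Home in the jamb, its origin is 25 mm and its upper end 116 mm above the bench.
- pin_collar (a point): Centre of the upper face of the pin's collar, 51 mm above the pin's lower end.
- panel: Loose door panel, about 0.25 kg: pale board 80 x 20 x 110 mm (its x, y, z) standing on the bench; origin under the board's centre. At its -x end a vertical steel knuckle (outside 24, bore 13 mm, open, 40 to 76 mm up), axis 56 mm from the board's centre; straps on both faces 46 to 70 mm up, bare wood to grip above. Hung: underside 36 mm above the bench, x axis along the jamb's x axis.
- panel_bore (a point): Centre of the lower mouth of the panel's knuckle, in the panel's frame at (-56, 0, 40) mm; comes to rest on the pin's collar 76 mm above the bench.
- panel_end (a point): Middle of the panel's free end face, in the panel's frame at (40, 0, 55) mm; when hung straight it is 96 mm from the knuckle axis along the jamb's +x axis.
- tin_1: Bystander: blue tin, 75 mm across, 110 mm tall, origin under its centre.
- tin_2: Bystander: red tin, 101 mm across, 118 mm tall, origin under its centre.
- jar_1: Bystander: jar with green lid, 69 mm across, 84 mm tall, origin under its centre.
- tub: Bystander: white and blue lidded tub 118 x 172 x 89 mm, origin under its centre.
- rubbing_block: Bystander: white block 36 x 92 x 26 mm, origin under its centre.
- screw_tin: Bystander: open round tin of screws, 77 mm across, 30 mm tall, origin under its centre.
- tape_measure: Bystander: yellow tape measure 36 x 88 x 62 mm, origin under its centre.

How it is judged:
On the way:
1. the pin is fully home in the jamb's knuckle, upright, and released (horizontal distance between pin and jamb_mouth below 0.005 m and z of pin_collar in the frame of jamb_mouth between 0.003 and 0.009 m and angle between pin's own z axis and vertical below 0.09 rad and contact force between the fingers and pin below 0.1 N and linear speed of pin below 0.02 m/s), for 0.2 s.
At the end, for the whole second after the job is handed in: Pin home in the jamb knuckle (collar within 3 mm, upright within 5 deg); panel knuckle over it, within 6 mm of the axis and 4 mm of lying on the collar; panel upright within 5 deg, free end within 13 mm of the jamb's middle plane, pointing away from the jamb, still, and gripped by the fingers (horizontal distance between pin and jamb_mouth below 0.005 m and z of pin_collar in the frame of jamb_mouth between 0.003 and 0.009 m and angle between each of pin, panel's own z axis and vertical below 0.09 rad and horizontal distance between panel_bore and jamb_mouth below 0.006 m and z of panel_bore in the frame of jamb_mouth between 0.002 and 0.01 m and y of panel_end in the frame of jamb between -0.013 and 0.013 m and x of panel_end in the frame of jamb above 0.085 m and contact force between the fingers and panel above 2 N and linear speed of panel below 0.02 m/s); the arm keeps its last pose, push and grip.
It fails at once if a bystander (tin, jar, tub, white block, screw tin or tape measure) is moved more than 30 mm (distance of any of tin_1, tin_2, jar_1, tub, rubbing_block, screw_tin, tape_measure from where it was at the start of the episode above 0.03 m).
It fails at once if the panel is tipped over (angle between panel's own z axis and vertical above 0.6 rad).
It also fails if it takes over 64 s, if anything falls off the work surface, if the arm or the gripper's body presses on something with over 40 N, if the wrist force passes 120 N, or if a joint passes its speed limit or range.

## Working session

There is one attempt and no reset: what is moved stays moved. The work goes in short steps, Python scripts to look and compute and a shell command to move; the robot and the scene stay as the last step left them, time stands still between calls to the robot, and variables do not carry over. Pictures are saved under pics/ and viewed, and the job is handed in when it is done.

```bash
mkdir -p pics; ls
python3 - <<'E'
from workcell import bot, imaging
import cv2, numpy as np
print(bot.read_state())
for n in ['side','top','wrist']:
    m=imaging.camera_model(n); print(n,m)
    p,d=imaging.read_camera(n)
    np.savez('pics/%s0.npz'%n,p=p,d=d)
    cv2.imwrite('pics/%s0.png'%n,p[:,:,::-1])
E
```

```text
pics
{'time': 0.0, 'q': array([ 1.27310503e+00,  2.64722489e-01,  1.60541594e+00, -8.44190211e-06,
        1.27369323e+00, -3.69234978e-02]), 'joint_vel': array([-0.00093   ,  0.0003675 , -0.00103845,  0.00086632, -0.00034389,
       -0.00121009]), 'joint_torque': array([ 2.26099573e-04, -5.15100288e+01, -3.67320478e+01, -4.97471956e-05,
        1.24716581e-02,  6.53225015e-05]), 'tool_pos': array([0.17394251, 0.65182895, 0.40335961]), 'tcp_rot': array([-0.40840196, -3.11456379,  0.00346963]), 'wrist_force': array([ 0.29125194, -0.3677461 , -0.64214332]), 'torque': array([-0.00807903, -0.00550893,  0.01426246]), 'width': 1.0023207377727448}
side {'fovy': 49.00650703333996, 'cx': 316.6659367139142, 'cy': 245.15798437058072, 'camera_from_world': array([[-0.9332271 , -0.35919652, -0.00806491,  0.49166641],
       [-0.12343661,  0.34161925, -0.93169721,  0.1645031 ],
       [ 0.33741752, -0.86848958, -0.36314634,  1.31251848],
       [ 0.        ,  0.        ,  0.        ,  1.        ]])}
top {'fovy': 49.54091094282625, 'cx': 316.1678681852238, 'cy': 245.03170034867904, 'camera_from_world': array([[ 0.01974331, -0.9997669 ,  0.00873776, -0.03503669],
       [-0.99911802, -0.02005293, -0.03689258,  0.51233984],
       [ 0.0370592 , -0.00800167, -0.99928104,  1.22650714],
       [ 0.        ,  0.        ,  0.        ,  1.        ]])}
wrist {'fovy': 64.13874301092565, 'cx': 322.9532745853261, 'cy': 236.2915937517845, 'tool_from_camera': array([[ 1.14040221e-03, -9.52462987e-01, -3.04652193e-01,
         7.82619359e-02],
       [ 9.99999345e-01,  1.11726863e-03,  2.50267170e-04,
        -6.86113352e-04],
       [ 1.02008123e-04, -3.04652279e-01,  9.52463636e-01,
         3.06979393e-02],
       [ 0.00000000e+00,  0.00000000e+00,  0.00000000e+00,
         1.00000000e+00]])}
```

View pics/top0.png

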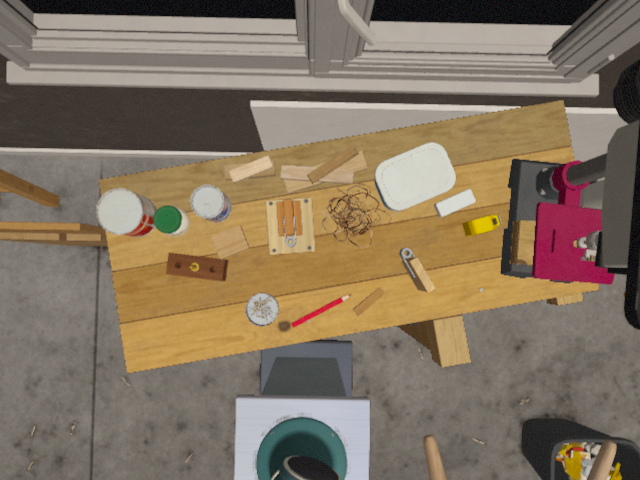

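View pics/side0.png

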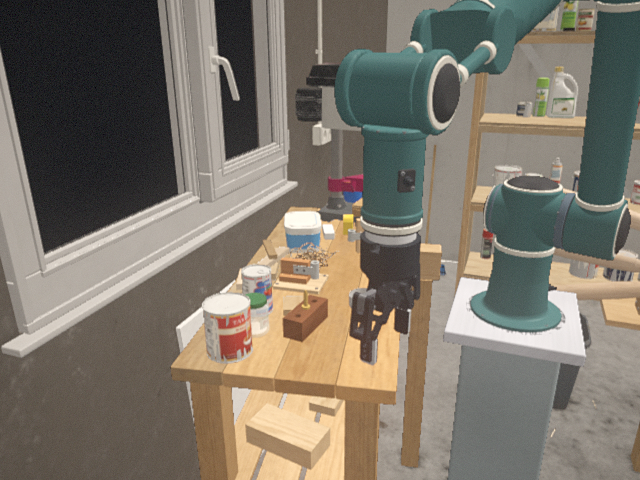

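View pics/wrist0.png

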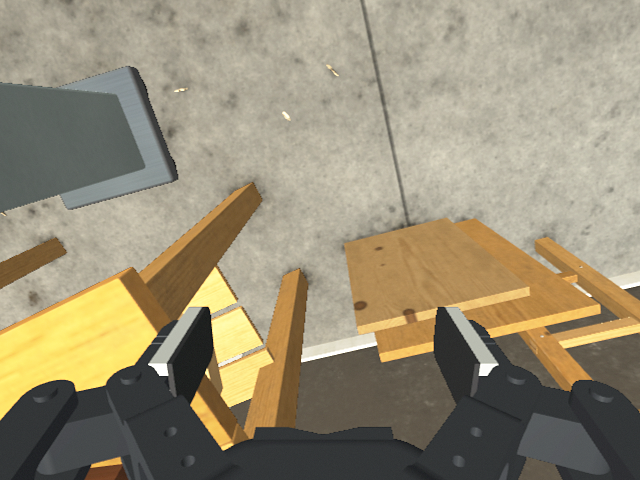

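The top view shows the rack with the pin at about (197,267), the jamb at (290,225) with its knuckle at (291,240), and the panel at (418,270) with its knuckle at (406,254). I'll enlarge and measure.

```bash
cat > h.py <<'E'
import numpy as np, cv2
from scipy.spatial.transform import Rotation as R
from workcell import bot, imaging
def cam(n,st=None):
    m=imaging.camera_model(n); f=240/np.tan(np.radians(m['fovy'])/2)
    if n=='wrist':
        T=np.eye(4);T[:3,:3]=R.from_rotvec(st['tcp_rot']).as_matrix();T[:3,3]=st['tool_pos']
        W=T@m['tool_from_camera']
    else: W=np.linalg.inv(m['camera_from_world'])
    return f,m['cx'],m['cy'],W
def ray(c,u,v):
    f,cx,cy,W=c
    d=W[:3,:3]@np.array([(u-cx)/f,(v-cy)/f,1.]); return W[:3,3],d
def onplane(c,u,v,z):
    o,d=ray(c,u,v); return o+d*(z-o[2])/d[2]
def proj(c,p):
    f,cx,cy,W=c; q=np.linalg.inv(W)@np.append(p,1); return f*q[0]/q[2]+cx, f*q[1]/q[2]+cy
def cloud(c,d):
    f,cx,cy,W=c; v,u=np.mgrid[:480,:640]
    P=np.stack([(u-cx)/f*d,(v-cy)/f*d,d],-1); return P@W[:3,:3].T+W[:3,3]
def tri(c1,uv1,c2,uv2):
    o1,d1=ray(c1,*uv1);o2,d2=ray(c2,*uv2)
    s=np.linalg.lstsq(np.stack([d1,-d2],1),o2-o1,rcond=None)[0]
    a=o1+d1*s[0];b=o2+d2*s[1]; return (a+b)/2,np.linalg.norm(a-b)
def snap(n,name):
    st=bot.read_state(); p,d=imaging.read_camera(n)
    cv2.imwrite('pics/%s.png'%name,p[:,:,::-1]); np.savez('pics/%s.npz'%name,p=p,d=d,pos=st['tool_pos'],rot=st['tcp_rot'])
    return st,p,d
def load(name):
    z=np.load('pics/%s.npz'%name); st=None
    if 'pos' in z: st=dict(tool_pos=z['pos'],tcp_rot=z['rot'])
    return st,z['p'],z['d']
E
python3 - <<'E'
from h import *
p=np.load('pics/top0.npz')['p'];d=np.load('pics/top0.npz')['d']
def crop(p,x,y,w,h,s,n): cv2.imwrite(n,cv2.resize(p[y:y+h,x:x+w,::-1],None,fx=s,fy=s,interpolation=cv2.INTER_CUBIC))
a=p[230:300,150:250];b=p[190:260,250:350];e=p[235:305,380:480]
t=[cv2.resize(i[:,:,::-1],(400,280),interpolation=cv2.INTER_CUBIC) for i in (a,b,e)]
cv2.imwrite('pics/crops.png',np.vstack([np.hstack(t[:2]),np.hstack([t[2],t[2]*0])]))
c=cam('top');P=cloud(c,d)
for n,(u,v) in dict(pin=(194,267),rack=(175,262),knk=(291,240),board=(290,212),boardL=(281,215),boardR=(298,215),pan=(425,280),pk=(406,254),base=(305,240),table=(380,300)).items(): print(n,P[v,u].round(4))
E
```

```text
pin [0.4558 0.2473 0.081 ]
rack [0.4661 0.2992 0.0457]
knk [0.5235 0.035  0.0141]
board [0.584  0.0362 0.0734]
boardL [0.5811 0.0592 0.027 ]
boardR [0.5814 0.0192 0.0327]
pan [ 0.4376 -0.263   0.1098]
pk [ 0.496  -0.2399  0.0038]
base [0.5243 0.0019 0.0106]
table [ 0.3852 -0.1796  0.0025]
```

View pics/crops.png

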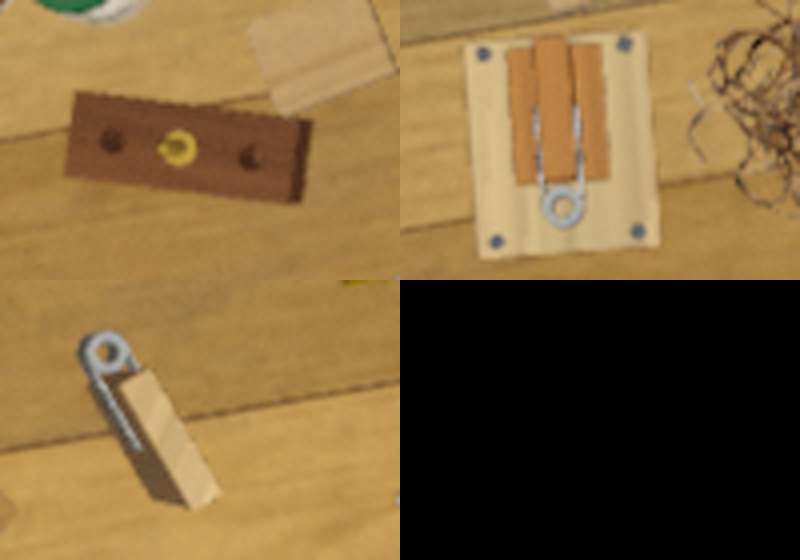

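Now I'll square the tool to the world axes (-15° about tool z) while starting towards the rack.

```bash
python3 -m creep '[{"slide":[-1,-0.9,0],"angular":[0,0,-0.935]},{"slide":[-1,-0.9,0],"angular":[0,0,-0.935]},{"slide":[-1,-0.9,0],"angular":[0,0,-0.935]},{"slide":[-1,-0.9,0],"angular":[0,0,-0.93]},{"slide":[-1,-1,0],"angular":[0,0,0]}]' -1; python3 -m creep '[{"slide":[-1,-1,0]},{"slide":[-1,-1,0]},{"slide":[-1,-1,0]},{"slide":[-0.5,-1,0]},{"slide":[-0.5,-1,0]}]'; python3 -c "
from workcell import bot
s=bot.read_state();print(s)"
```

```text
time: 0.57
tool_pos: [0.2832, 0.5212, 0.4042]
tcp_rot: [0.006, -3.141, 0.001]
wrist_force: [0.8, 0.7, -0.2]
width: 1.0
{'time': 0.5667, 'q': array([ 1.03098825e+00,  1.10852188e-01,  1.78492969e+00,  6.79366614e-05,
        1.24650115e+00, -5.43533899e-01]), 'joint_vel': array([-0.69307188, -0.24479792,  0.2680708 , -0.00654536, -0.03317733,
       -0.60227066]), 'joint_torque': array([  4.73581642, -41.99896574, -36.3741982 ,   0.1399524 ,
         0.22332972,   0.15888553]), 'tool_pos': array([0.28322852, 0.52117053, 0.40424588]), 'tcp_rot': array([ 5.81770686e-03, -3.14117604e+00,  8.76936255e-04]), 'wrist_force': array([ 0.81476135,  0.7120059 , -0.19968489]), 'torque': array([ 0.02243203,  0.00303933, -0.0317756 ]), 'width': 1.000081224555554}validation failed for argument at $[0]...
```

```bash
python3 -m creep '[{"slide":[-0.6,-1,0],"angular":[0,0,0]},{"slide":[-0.6,-1,0],"angular":[0,0,0]},{"slide":[-0.6,-1,0],"angular":[0,0,0]},{"slide":[-0.6,-1,0],"angular":[0,0,0]},{"slide":[-0.6,-1,0],"angular":[0,0,0]}]'; python3 -m creep '[{"slide":[-0.6,-1,0],"angular":[0,0,0]},{"slide":[-0.6,-1,0],"angular":[0,0,0]},{"slide":[-0.6,-1,0],"angular":[0,0,0]},{"slide":[-0.6,-1,0],"angular":[0,0,0]},{"slide":[-0.6,-1,0],"angular":[0,0,0]}]'; python3 -m creep '[{"slide":[0,0,0],"angular":[0,0,0]},{"slide":[0,0,0],"angular":[0,0,0]}]'; python3 -c "
from h import *
st,p,d=snap('wrist','w1'); print(st['tool_pos'],st['tcp_rot'],st['q'],st['joint_vel'])
snap('top','t1');snap('side','s1')"
```

```text
time: 0.98
tool_pos: [0.3583, 0.396, 0.4043]
tcp_rot: [0.0, -3.141, 0.001]
wrist_force: [0.4, -0.9, -0.1]
width: 0.999
time: 1.4
tool_pos: [0.4332, 0.271, 0.4045]
tcp_rot: [0.0, -3.141, 0.0]
wrist_force: [0.3, 0.1, 0.2]
width: 1.003
time: 1.57
tool_pos: [0.4334, 0.2712, 0.4044]
tcp_rot: [-0.005, -3.141, 0.0]
wrist_force: [0.1, -1.0, 0.1]
width: 1.004
[0.43339204 0.27121702 0.40441504] [-5.00342501e-03 -3.14104857e+00  1.11090466e-04] [ 5.10383157e-01 -4.79861794e-02  1.94821827e+00  2.14422132e-04
  1.24186606e+00 -1.05729666e+00] [ 0.03772465  0.00387905 -0.00082519  0.01646622  0.00088109  0.0081159 ]
```

View pics/w1.png

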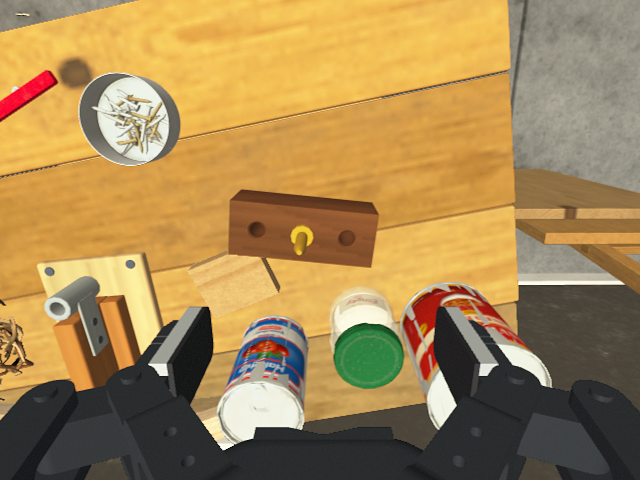

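View pics/s1.png

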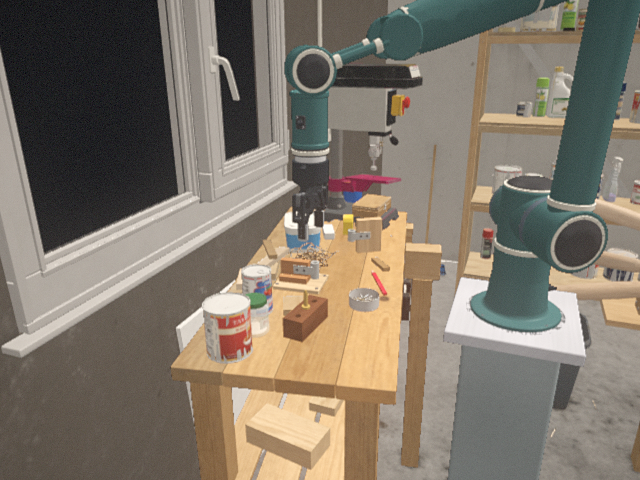

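The wrist view shows the pin at about (301,240) in the rack, with the jamb knuckle mouth at lower left near (58,305). I'll measure the pin with brass masks in the wrist, top and side views.

Run:
```python
from h import *
def brass(p,x0,y0,x1,y1):
    hsv=cv2.cvtColor(p,cv2.COLOR_RGB2HSV)
    m=((hsv[...,0]>=20)&(hsv[...,0]<=32)&(hsv[...,1]>150)&(hsv[...,2]>70)).astype(np.uint8)
    k=np.zeros_like(m);k[y0:y1,x0:x1]=m[y0:y1,x0:x1];return k
o=[]
for n,nm,box in (('wrist','w1',(275,210,330,265)),('top','t1',(180,255,210,280)),('side','s1',(294,280,318,318))):
    st,p,d=load(nm); k=brass(p,*box)
    v,u=np.nonzero(k); print(nm,len(u),u.min(),u.max(),v.min(),v.max(),u.mean(),v.mean())
    x0,y0,x1,y1=box
    c=cv2.resize(p[y0:y1,x0:x1,::-1],(380,380),interpolation=cv2.INTER_NEAREST)
    kk=cv2.resize(k[y0:y1,x0:x1]*255,(380,380),interpolation=cv2.INTER_NEAREST)
    o.append(np.vstack([c,cv2.cvtColor(kk,cv2.COLOR_GRAY2BGR)]))
    C=cloud(cam(n,st),d); Q=C[v,u]; 
    print('maxz',Q[np.argsort(-Q[:,2])[:8]].round(4).tolist()[:4])
cv2.imwrite('pics/pinz.png',cv2.resize(np.hstack(o),(800,533)))
```

```text
w1 515 275 313 225 264 300.44466019417473 240.18252427184467
maxz [[0.3549, 0.2709, 0.3738], [0.3549, 0.2709, 0.3738], [0.4557, 0.253, 0.0976], [0.4566, 0.2522, 0.0974]]
t1 58 190 198 263 270 194.3793103448276 266.62068965517244
maxz [[0.4536, 0.2506, 0.0956], [0.4557, 0.2529, 0.0954], [0.4558, 0.2512, 0.0933], [0.458, 0.2516, 0.0918]]Traceback (most recent call last):
  File "<stdin>", line 9, in <module>
    return umr_minimum(a, axis, None, out, keepdims, initial, where)
ValueError: zero-size array to reduction operation minimum which has no identity
```

Run:
```python
from h import *
st,p,d=load('w1'); _,pt,_=load('t1'); _,ps,_=load('s1')
o=[cv2.resize(a[:,:,::-1],(266*1,400),interpolation=cv2.INTER_CUBIC) for a in (p[215:260,285:315],pt[252:282,184:204],ps[284:323,292:318])]
cv2.imwrite('pics/pinz.png',np.hstack(o))
```

```text
(no output)
```

View pics/pinz.png

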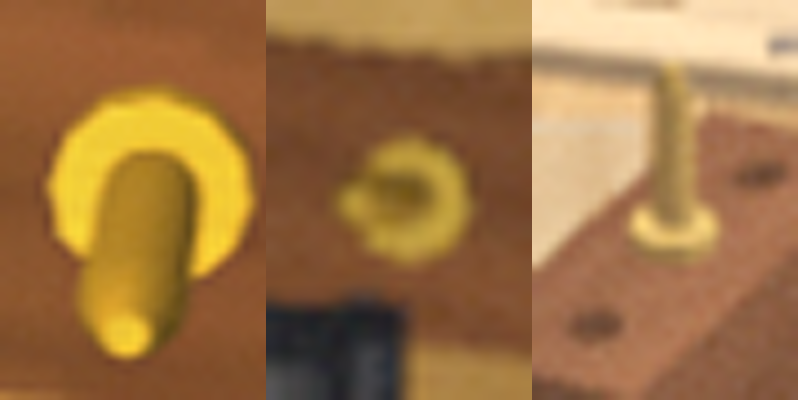

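Run:
```python
from h import *
st,p,d=load('w1'); w=cam('wrist',st);t=cam('top');s=cam('side')
for n,a,b,e in (('tip',(298.8,252.3),(190,266.6),(305.2,290.1)),('col',(301.4,235.5),(194.7,266.5),(305.5,305.7))):
    print(n,'w-t',tri(w,a,t,b),'w-s',tri(w,a,s,e),'t-s',tri(t,b,s,e))
print(onplane(w,298.8,252.3,.098),onplane(w,301.4,235.5,.057))
```

```text
tip w-t (array([0.45644078, 0.25228039, 0.09687098]), np.float64(0.0006455271867612295)) w-s (array([0.45666461, 0.25217067, 0.09726102]), np.float64(0.0011267052304223823)) t-s (array([0.4568614 , 0.25246536, 0.09756198]), np.float64(0.00046259944284760636))
col w-t (array([0.45656599, 0.25182344, 0.05341173]), np.float64(0.00035704318534829414)) w-s (array([0.45627883, 0.25208917, 0.05684376]), np.float64(0.001811681235923025)) t-s (array([0.45707747, 0.25138583, 0.05662949]), np.float64(0.0007878009231916719))
[0.45580833 0.25211318 0.098     ] [0.45530422 0.2519073  0.057     ]
```

```bash
python3 -m creep '[{"slide":[-0.46,-0.38,0.5],"angular":[0,0,0]},{"slide":[-0.46,-0.38,1],"angular":[0,0,0]},{"slide":[0,0,1],"angular":[0,0,0]},{"slide":[0,0,1],"angular":[0,0,0]},{"slide":[0,0,1],"angular":[0,0,0]}]' -0.3; python3 -m creep '[{"slide":[0,0,1],"angular":[0,0,0]},{"slide":[0,0,0.9],"angular":[0,0,0]},{"slide":[0,0,0.46],"angular":[0,0,0]},{"slide":[0,0,0],"angular":[0,0,0]},{"slide":[0,0,0],"angular":[0,0,0]}]' ; python3 -c "
from h import *
st,p,d=snap('wrist','w2'); print(st['tool_pos'],st['tcp_rot'],st['width'])"
```

```text
time: 2.13
tool_pos: [0.4554, 0.2544, 0.2912]
tcp_rot: [-0.002, 3.141, 0.001]
wrist_force: [-0.7, -0.2, 0.2]
width: 0.651
time: 2.55
tool_pos: [0.4555, 0.2541, 0.233]
tcp_rot: [0.002, -3.141, 0.001]
wrist_force: [-0.3, 1.0, 0.9]
width: 0.647
[0.45553199 0.25408526 0.23300168] [ 1.79987462e-03 -3.14051064e+00  6.80309956e-04] 0.6472550491913492
```

View pics/w2.png

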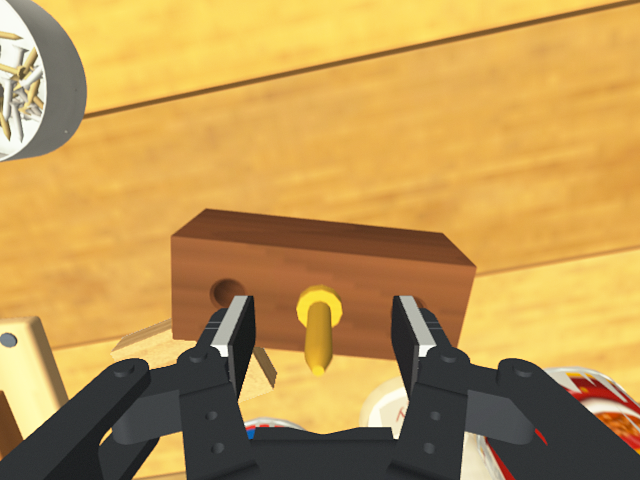

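The pin at (320,335) lies between the pads, about 2 mm off centre. I'll centre and close.

```bash
python3 -m creep '[{"slide":[-0.03,-0.08,0],"angular":[0,0,0]},{"slide":[0,0,0],"angular":[0,0,0]},{"slide":[0,0,0],"angular":[0,0,0]},{"slide":[0,0,0],"angular":[0,0,0]},{"slide":[0,0,0],"angular":[0,0,0]}]' 1 60;  python3 -m creep '[{"slide":[0,0,0],"angular":[0,0,0]},{"slide":[0,0,0],"angular":[0,0,0]},{"slide":[0,0,0],"angular":[0,0,0]}]'; python3 -m creep '[{"slide":[0,0,-0.6],"angular":[0,0,0]},{"slide":[0,0,-1],"angular":[0,0,0]},{"slide":[0,0,-1],"angular":[0,0,0]},{"slide":[0,0,-1],"angular":[0,0,0]},{"slide":[0,0,-0.6],"angular":[0,0,0]}]'; python3 -c "
from h import *
st,p,d=snap('wrist','w3'); print(st['tool_pos'],st['tcp_rot'],st['width'])"
```

```text
time: 3.02
tool_pos: [0.4572, 0.2516, 0.2344]
tcp_rot: [0.0, 3.14, 0.001]
wrist_force: [-0.8, -1.6, 4.3]
width: 0.099
time: 3.27
tool_pos: [0.4572, 0.2516, 0.2344]
tcp_rot: [0.0, 3.14, 0.001]
wrist_force: [-0.8, -0.9, 6.7]
width: 0.101
time: 3.68
tool_pos: [0.4572, 0.2516, 0.3409]
tcp_rot: [0.0, 3.139, 0.002]
wrist_force: [0.3, -0.4, -0.3]
width: 0.097
[0.45715798 0.25160709 0.34089223] [3.01484470e-04 3.13874773e+00 2.25475525e-03] 0.09731900661185837
```

View pics/w3.png

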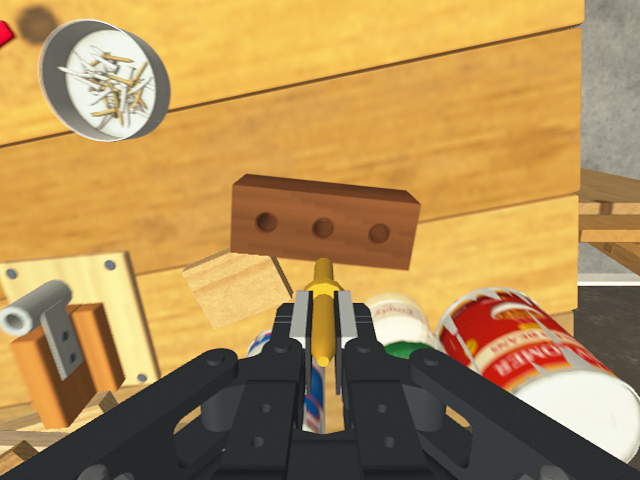

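The pin is gripped, roughly vertical, shank pointing down at (322,262). Next: measure the jamb's knuckle and board line from what I have.

Run:
```python
from h import *
c=cam('top'); print(onplane(c,290.3,241.3,.07))
# board lateral edges top z .071, crop px->img
for u,v in ((537,42),(566,40),(547,180),(580,180)): print(onplane(c,(u-400)/4+250-.4,v/4+190-.4,.071).round(4))
# base corners at z .012
q=[onplane(c,(u-400)/4+250-.4,v/4+190-.4,.012)[:2] for u,v in ((465,45),(645,35),(659,245),(481,258))]
print(np.round(q,4)); 
for n in ('w1','w3'):
    st,p,d=load(n); print(n,[onplane(cam('wrist',st),u,v,.07).round(4) for u,v in (((58,306),) if n=='w1' else ((19,322),))])
```

```text
[0.51796077 0.03427187 0.07      ]
[0.611  0.0508 0.071 ]
[0.6125 0.0345 0.071 ]
[0.5329 0.0435 0.071 ]
[0.5333 0.0248 0.071 ]
[[ 0.6155  0.0969]
 [ 0.6237 -0.01  ]
 [ 0.499  -0.0208]
 [ 0.4892  0.0845]]
w1 [array([0.5161, 0.0363, 0.07  ])]
w3 [array([0.5203, 0.0361, 0.07  ])]
```

```bash
python3 -m creep '[{"slide":[0,-0.6,-0.4],"angular":[0,0,0]},{"slide":[0,-1,-0.4],"angular":[0,0,0]},{"slide":[0,-1,0],"angular":[0,0,0]},{"slide":[0,-1,0],"angular":[0,0,0]},{"slide":[-0.4,-1,0],"angular":[0,0,0]}]'; python3 -m creep '[{"slide":[-0.4,-1,0],"angular":[0,0,0]},{"slide":[-0.4,-1,0],"angular":[0,0,0]},{"slide":[-0.5,-1,0],"angular":[0,0,0]},{"slide":[-0.4,-0.6,0],"angular":[0,0,0]},{"slide":[-0.3,-0.4,0],"angular":[0,0,0]}]'; python3 -m creep '[{"slide":[0,0,0],"angular":[0,0,0]},{"slide":[0,0,0],"angular":[0,0,0]},{"slide":[0,0,0],"angular":[0,0,0]}]'; python3 -c "
from h import *
st,p,d=snap('wrist','w4'); print(st['tool_pos'],st['tcp_rot'],st['width'])
snap('side','s4');snap('top','t4')"
```

```text
time: 4.15
tool_pos: [0.4651, 0.1354, 0.3571]
tcp_rot: [0.001, -3.139, 0.0]
wrist_force: [0.6, 0.7, -0.5]
width: 0.103
time: 4.57
tool_pos: [0.5169, 0.0346, 0.3571]
tcp_rot: [-0.003, -3.14, 0.001]
wrist_force: [0.8, 0.9, -0.0]
width: 0.098
time: 4.82
tool_pos: [0.5161, 0.037, 0.3575]
tcp_rot: [0.0, -3.14, -0.001]
wrist_force: [0.1, 0.2, -1.3]
width: 0.099
[0.51614884 0.03703011 0.35754074] [ 3.14193276e-04 -3.14010909e+00 -8.40733514e-04] 0.0987347750996596
```

View pics/w4.png

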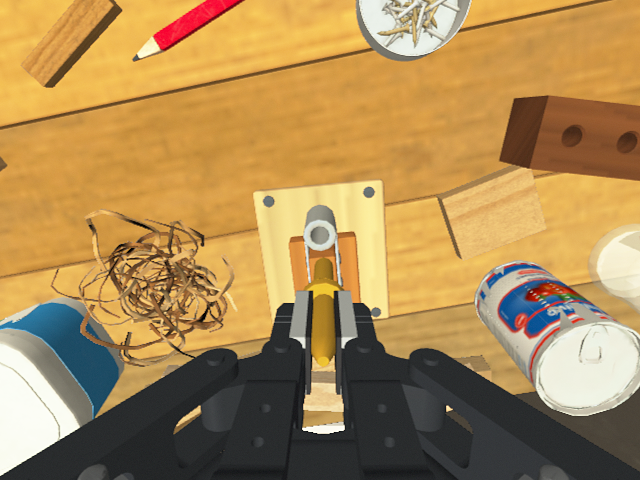

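View pics/t4.png

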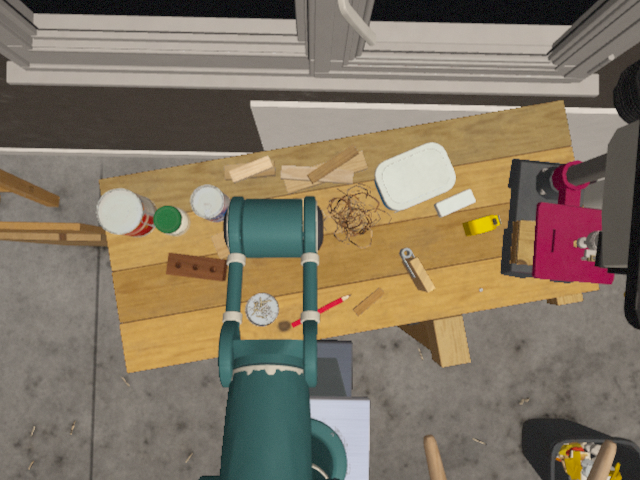

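Run:
```python
from h import *
st,p,d=load('w4')
cv2.imwrite('pics/z4.png',cv2.resize(p[195:375,270:380,::-1],None,fx=3.3*1,fy=3.3,interpolation=cv2.INTER_CUBIC))
_,ps,_=load('s4'); cv2.imwrite('pics/z4s.png',cv2.resize(ps[180:300,250:380,::-1],None,fx=5,fy=5,interpolation=cv2.INTER_CUBIC))
```

```text
(no output)
```

View pics/z4.png

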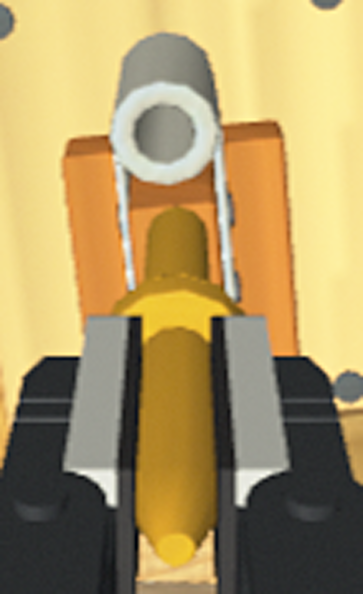

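View pics/z4s.png

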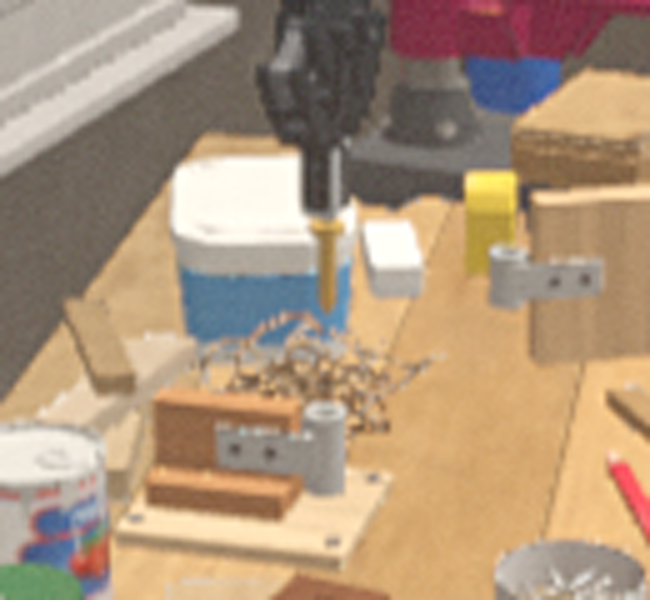

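Run:
```python
from h import *
st,p,d=load('w4'); w=cam('wrist',st); s=cam('side')
m=onplane(w,319.05,234.95,.07); print('mouth wrist',m,'wrist-side tri',tri(w,(319.05,234.95),s,(314.6,262)))
T=np.eye(4);T[:3,:3]=R.from_rotvec(st['tcp_rot']).as_matrix();T[:3,3]=st['tool_pos']
print(T[:3,:3].round(4))
for z in (.137,.178,.228):
    for x in (0,): print(z,proj(w,(T@[x,0,z,1])[:3]),proj(w,(T@[x+.003,0,z,1])[:3]), proj(s,(T@[x,0,z,1])[:3]))
end=tri(w,(323.3,260.5),s,(315,241.0)); print('pin end',end)
```

```text
mouth wrist [0.51844792 0.03390986 0.07      ] wrist-side tri (array([0.51864338, 0.03403456, 0.07099858]), np.float64(0.00099926688114079))
[[-1.0e+00 -2.0e-04 -1.5e-03]
 [-2.0e-04  1.0e+00  5.0e-04]
 [ 1.5e-03  5.0e-04 -1.0e+00]]
0.137 (np.float64(324.5139595529359), np.float64(365.83033543444253)) (np.float64(324.5359931605288), np.float64(357.97264554346646)) (np.float64(314.77547783367066), np.float64(209.91427709907524))
0.178 (np.float64(324.15753086782814), np.float64(305.8848253732213)) (np.float64(324.1722998485233), np.float64(299.57094339890267)) (np.float64(314.93954955506115), np.float64(224.77617283015854))
0.228 (np.float64(323.9007272293696), np.float64(262.69462846660133)) (np.float64(323.911048517608), np.float64(257.619326722605)) (np.float64(315.1349508946586), np.float64(242.47595869331775))
pin end (array([0.51464709, 0.03713542, 0.13330151]), np.float64(0.003050367028638967))
```

```bash
python3 -m creep '[{"slide":[-0.14,-0.11,0.4],"angular":[0,0,0]},{"slide":[0,0,0.8],"angular":[0,0,0]},{"slide":[0,0,0.6],"angular":[0,0,0]},{"slide":[0,0,0.3],"angular":[0,0,0]},{"slide":[0,0,0],"angular":[0,0,0]}]'; python3 -m creep '[{"slide":[0,0,0],"angular":[0,0,0]},{"slide":[0,0,0],"angular":[0,0,0]}]'; python3 -c "
from h import *
st,p,d=snap('wrist','w5'); print(st['tool_pos'],st['tcp_rot'],st['width'])
st,ps,d=snap('side','s5')
a=cv2.resize(p[195:375,270:380,::-1],None,fx=3.3,fy=3.3,interpolation=cv2.INTER_CUBIC)
b=cv2.resize(ps[200:300,280:350,::-1],(416,594),interpolation=cv2.INTER_CUBIC)
cv2.imwrite('pics/z5.png',np.hstack([a,b]))"
```

```text
time: 5.38
tool_pos: [0.5189, 0.0339, 0.3029]
tcp_rot: [0.001, -3.137, 0.0]
wrist_force: [0.6, -0.6, -1.0]
width: 0.097
time: 5.55
tool_pos: [0.5206, 0.0338, 0.3064]
tcp_rot: [-0.0, 3.14, -0.0]
wrist_force: [1.4, 0.3, -0.2]
width: 0.1
[0.52059046 0.0337755  0.30639856] [-3.62031326e-04  3.14030350e+00 -2.15360787e-05] 0.10038687127231935
```

View pics/z5.png

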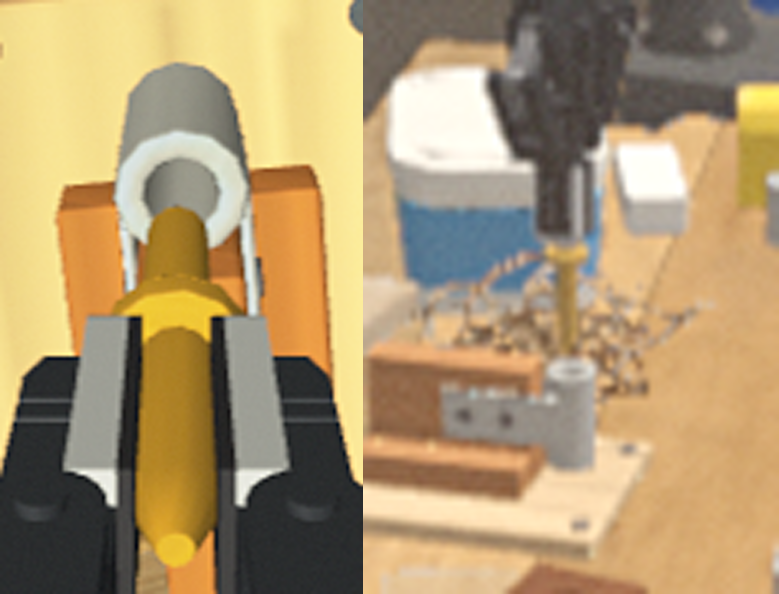

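Run:
```python
from h import *
st,p,d=load('w5'); w=cam('wrist',st); s=cam('side')
print(onplane(w,324.8,252.5,.07)-st['tool_pos'])
print(onplane(w,324.8,252.5,.0705)-st['tool_pos'])
# pin axis in tool: from top end and collar
for z,v in ((.137,361.2),(.228,260.5)):
    for u in (323.6,):
        o,dd=ray(w,u,v); k=(st['tool_pos'][2]-z-o[2])/dd[2]; print((o+dd*k)-st['tool_pos'])
_,_,d=load('w5'); print(bot.read_state()['tool_pos'],bot.read_state()['time'])
```

```text
[-0.0026126   0.00052314 -0.23639856]
[-0.00279688  0.0005204  -0.23589856]
[-0.00159575 -0.00030403 -0.137     ]
[-1.00529634e-03 -1.71772966e-04 -2.28000000e-01]
[0.52073258 0.03370569 0.30687619] 5.65
```

```bash
python3 -m creep '[{"slide":[0.07,0.03,0],"angular":[0,0,0]},{"slide":[0,0,0.3],"angular":[0,0,0]},{"slide":[0,0,0.3],"angular":[0,0,0]},{"slide":[0,0,0],"angular":[0,0,0]},{"slide":[0,0,0],"angular":[0,0,0]}]';  python3 -c "
from h import *
st,p,d=snap('wrist','w6'); print(st['tool_pos'],st['tcp_rot'],st['wrist_force'])
st,ps,d=snap('side','s6')
a=cv2.resize(p[195:375,270:380,::-1],None,fx=3.3,fy=3.3,interpolation=cv2.INTER_CUBIC)
b=cv2.resize(ps[200:300,280:350,::-1],(416,594),interpolation=cv2.INTER_CUBIC)
cv2.imwrite('pics/z6.png',np.hstack([a,b]))"
```

```text
time: 6.07
tool_pos: [0.5182, 0.0344, 0.2899]
tcp_rot: [-0.0, -3.141, -0.0]
wrist_force: [0.9, 0.9, -1.4]
width: 0.099
[0.51819255 0.03441224 0.28986168] [-6.12564887e-05 -3.14075927e+00 -3.67952330e-06] [ 0.94358904  0.94220923 -1.38242048]
```

View pics/z6.png

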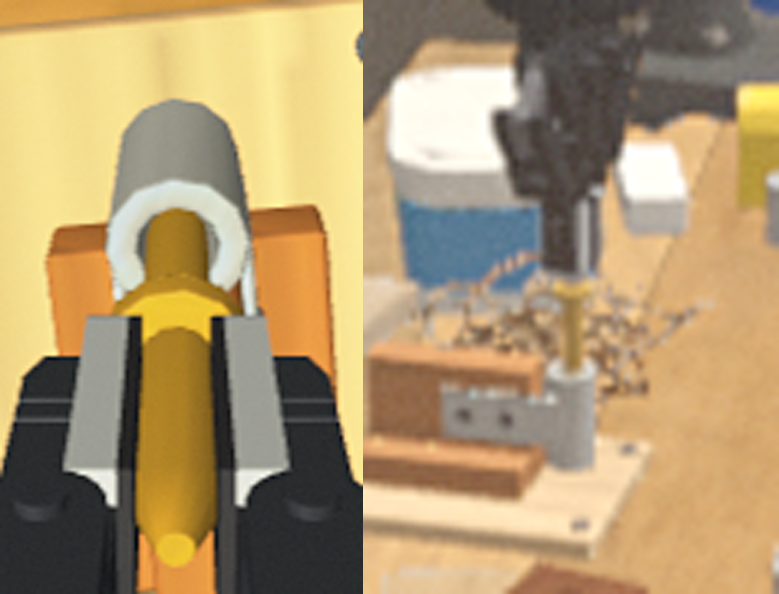

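The pin tip is inside the bore in both views. Going down.

```bash
python3 -m creep '[{"slide":[0,0,0.3],"angular":[0,0,0]},{"slide":[0,0,0.3],"angular":[0,0,0]},{"slide":[0,0,0.3],"angular":[0,0,0]},{"slide":[0,0,0],"angular":[0,0,0]}]'; python3 -m creep '[{"slide":[0,0,0.2],"angular":[0,0,0]},{"slide":[0,0,0.1],"angular":[0,0,0]},{"slide":[0,0,0],"angular":[0,0,0]},{"slide":[0,0,0],"angular":[0,0,0]}]'
```

```text
time: 6.5
tool_pos: [0.5181, 0.0344, 0.2663]
tcp_rot: [-0.0, -3.141, -0.0]
wrist_force: [2.5, 0.2, -2.1]
width: 0.097
time: 6.83
tool_pos: [0.5183, 0.0344, 0.2605]
tcp_rot: [0.0, -3.141, 0.0]
wrist_force: [0.1, 0.7, -1.3]
width: 0.094
```

```bash
python3 -m creep '[{"slide":[0,0,0.15],"angular":[0,0,0]},{"slide":[0,0,0.1],"angular":[0,0,0]},{"slide":[0,0,0],"angular":[0,0,0]},{"slide":[0,0,0],"angular":[0,0,0]}]'; python3 -m creep '[{"slide":[0,0,0.08],"angular":[0,0,0]},{"slide":[0,0,0],"angular":[0,0,0]},{"slide":[0,0,0],"angular":[0,0,0]}]'; python3 -c "
from h import *
st,p,d=snap('wrist','w7')
st,ps,d=snap('side','s7')
a=cv2.resize(p[195:375,270:380,::-1],None,fx=3.3,fy=3.3,interpolation=cv2.INTER_CUBIC)
b=cv2.resize(ps[200:300,280:350,::-1],(416,594),interpolation=cv2.INTER_CUBIC)
cv2.imwrite('pics/z7.png',np.hstack([a,b]))"
```

```text
time: 7.17
tool_pos: [0.5183, 0.0344, 0.2545]
tcp_rot: [-0.0, -3.141, 0.0]
wrist_force: [-0.7, 0.5, 0.8]
width: 0.1
time: 7.42
tool_pos: [0.5185, 0.0344, 0.2543]
tcp_rot: [0.0, -3.141, 0.0]
wrist_force: [-5.6, 0.2, 13.3]
width: 0.102
```

View pics/z7.png

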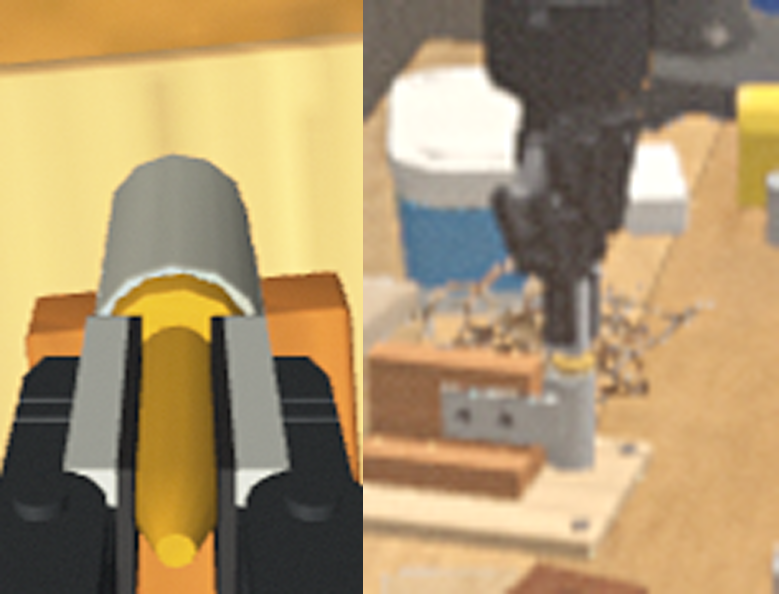

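Collar is on the knuckle (13 N reaction, no gap in the side view). Release.

```bash
python3 -m creep '[{"slide":[0,0,-0.06],"angular":[0,0,0]},{"slide":[0,0,0],"angular":[0,0,0]},{"slide":[0,0,0],"angular":[0,0,0]},{"slide":[0,0,0],"angular":[0,0,0]},{"slide":[0,0,0],"angular":[0,0,0]}]' 0; python3 -m creep '[{"slide":[0,0,-0.3],"angular":[0,0,0]},{"slide":[0,0,-0.6],"angular":[0,0,0]},{"slide":[0,0,-1],"angular":[0,0,0]},{"slide":[0,0,-1],"angular":[0,0,0]},{"slide":[0,0,-1],"angular":[0,0,0]}]' -1;python3 -m creep '[{"slide":[0,0,-0.1],"angular":[0,0,0]},{"slide":[0,0,0],"angular":[0,0,0]}]'; python3 -c "
from h import *
st,p,d=snap('wrist','w8');print(st)
st,ps,d=snap('side','s8')
b=cv2.resize(ps[200:300,280:350,::-1],(416,594),interpolation=cv2.INTER_CUBIC)
cv2.imwrite('pics/z8.png',b)"
```

```text
time: 7.93
tool_pos: [0.5182, 0.0344, 0.2535]
tcp_rot: [-0.0, -3.141, 0.0]
wrist_force: [0.6, 0.3, 0.2]
width: 0.5
time: 8.35
tool_pos: [0.5181, 0.0344, 0.3526]
tcp_rot: [-0.0, -3.141, -0.0]
wrist_force: [-0.4, 1.1, 0.3]
width: 1.001
time: 8.52
tool_pos: [0.5193, 0.0344, 0.3567]
tcp_rot: [0.0, 3.136, 0.0]
wrist_force: [-0.0, 0.9, -0.2]
width: 0.997
{'time': 8.5167, 'q': array([ 1.83552420e-02,  5.48461008e-03,  1.98648749e+00, -2.89046234e-05,
        1.14433806e+00, -1.55236468e+00]), 'joint_vel': array([-0.0003956 ,  0.02895464,  0.05375341,  0.0006523 , -0.01315165,
       -0.00063286]), 'joint_torque': array([ 1.23327665e-02, -3.62568319e+01, -3.58417511e+01,  8.46167804e-04,
        8.89851828e-02, -5.62144251e-06]), 'tool_pos': array([0.51933111, 0.03443313, 0.3567354 ]), 'tcp_rot': array([1.01168736e-04, 3.13631057e+00, 1.11048948e-04]), 'wrist_force': array([-0.02885897,  0.93411143, -0.16222123]), 'torque': array([ 0.02241123, -0.00147362,  0.00053361]), 'width': 0.9972705065115415}
```

View pics/w8.png

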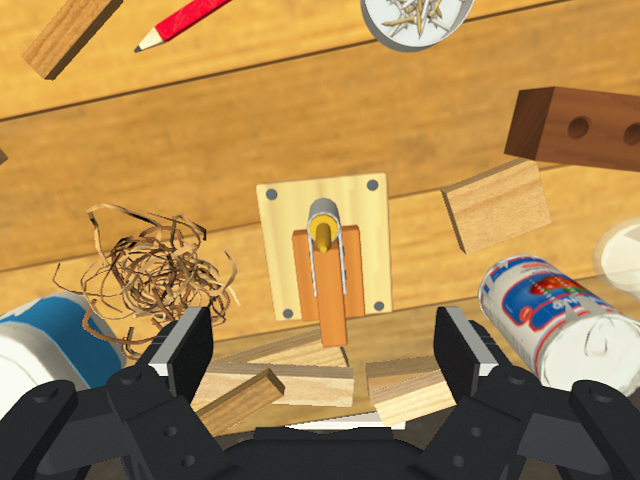

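View pics/z8.png

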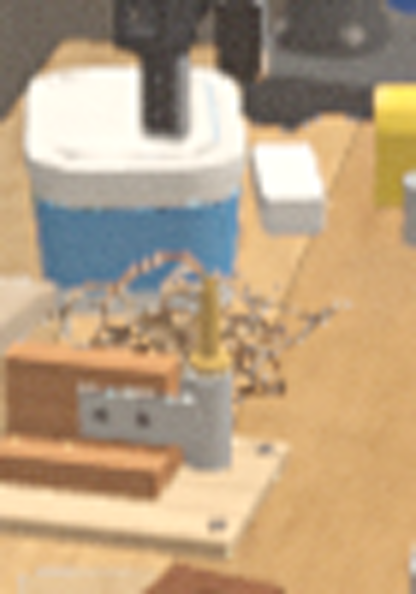

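The pin stands home and upright at (322,235) in the wrist view. Next, panel pose from the top view.

Run:
```python
from h import *
st,p,d=load('w8'); w=cam('wrist',st)
q=[onplane(w,u,v,.013)[:2] for u,v in ((272,194),(372,185),(288,313),(379,306))]
print(np.round(q,4)); 
for a,b in ((0,2),(1,3)): print('dir',np.degrees(np.arctan2(*(q[b]-q[a])[::-1])))
print('perp',[np.degrees(np.arctan2(*(q[b]-q[a])[::-1])) for a,b in ((0,1),(2,3))])
_,p,d=load('t1'); c=cam('top')
hsv=cv2.cvtColor(p,cv2.COLOR_RGB2HSV)
P=cloud(c,d); m=(P[...,2]>.1)&(P[...,2]<.12); mm=np.zeros((480,640),np.uint8); mm[235:305,385:450]=m[235:305,385:450]
mm=cv2.morphologyEx(mm,cv2.MORPH_OPEN,np.ones((3,3)))
v,u=np.nonzero(mm); r=cv2.minAreaRect(np.stack([u,v],1).astype(np.float32)); print(len(u),r)
bx=cv2.boxPoints(r); W=[onplane(c,*b,.11)[:2] for b in bx]; print(np.round(W,4), 'centre',np.mean(W,0))
e=[W[i+1 if i<3 else 0]-W[i] for i in range(4)]; print([(np.linalg.norm(x).round(4),np.degrees(np.arctan2(x[1],x[0])).round(1)) for x in e])
print('knuckle',onplane(c,406.35,252.6,.076))
for a in ((155,371),(121,388),(221,493),(190,510)): print(onplane(c,a[0]/4+380-.4,(a[1]-280)/4+235-.4,.11).round(4))
```

```text
[[ 0.5061 -0.0083]
 [ 0.4985  0.0742]
 [ 0.617   0.0019]
 [ 0.6097  0.0851]]
dir 5.275673127221437
dir 5.605031559012275
perp [np.float64(95.26359683948124), np.float64(94.99865569818316)]
348 ((421.93524169921875, 274.74609375), (36.926544189453125, 9.7894926071167), 59.74356460571289)
[[ 0.4778 -0.2262]
 [ 0.4889 -0.2445]
 [ 0.4202 -0.2861]
 [ 0.4091 -0.2677]] centre [ 0.44898971 -0.25611704]
[(np.float64(0.0215), np.float64(-58.8)), (np.float64(0.0803), np.float64(-148.9)), (np.float64(0.0214), np.float64(121.1)), (np.float64(0.0803), np.float64(31.2))]
knuckle [ 0.49750213 -0.22761172  0.076     ]
[ 0.4868 -0.2478  0.11  ]
[ 0.4771 -0.2293  0.11  ]
[ 0.421  -0.2847  0.11  ]
[ 0.4114 -0.2679  0.11  ]
```

```bash
python3 -m creep '[{"slide":[0.2,-0.8,0],"angular":[0,0,0]},{"slide":[0.3,-1,0],"angular":[0,0,0]},{"slide":[0.3,-1,0],"angular":[0,0,0]},{"slide":[0.3,-1,0],"angular":[0,0,0]},{"slide":[0.3,-1,0],"angular":[0,0,0]}]'; python3 -m creep '[{"slide":[0.3,-1,0],"angular":[0,0,0]},{"slide":[0.3,-1,0],"angular":[0,0,0]},{"slide":[0.3,-1,0],"angular":[0,0,0]},{"slide":[0.3,-1,0],"angular":[0,0,0]},{"slide":[0.2,-1,0],"angular":[0,0,0]}]';python3 -m creep '[{"slide":[0,-1,0],"angular":[0,0,0]},{"slide":[0,-0.6,0],"angular":[0,0,0]},{"slide":[0,0,0],"angular":[0,0,1]},{"slide":[0,0,0],"angular":[0,0,1]},{"slide":[0,0,0],"angular":[0,0,1]}]'
for i in 1; do python3 -m creep '[{"slide":[0,0,0],"angular":[0,0,1]},{"slide":[0,0,0],"angular":[0,0,1]},{"slide":[0,0,0],"angular":[0,0,1]},{"slide":[0,0,0],"angular":[0,0,1]},{"slide":[0,0,0],"angular":[0,0,1]}]';done;  python3 -c "
from workcell import bot;s=bot.read_state();print(s['q'])"
```

```text
time: 9.03
tool_pos: [0.4821, -0.0863, 0.3517]
tcp_rot: [0.001, -3.138, -0.001]
wrist_force: [0.0, 0.1, 0.3]
width: 1.001
time: 9.45
tool_pos: [0.4468, -0.2113, 0.3517]
tcp_rot: [-0.0, -3.138, -0.003]
wrist_force: [-0.1, -0.3, -0.0]
width: 1.0
time: 9.87
tool_pos: [0.4475, -0.2507, 0.3515]
tcp_rot: [-0.335, -3.12, -0.003]
wrist_force: [0.3, 1.0, -0.7]
width: 0.998
time: 10.28
tool_pos: [0.4476, -0.2502, 0.3516]
tcp_rot: [-0.87, -3.014, -0.002]
wrist_force: [0.2, -0.2, -0.1]
width: 1.001
[-5.58171328e-01 -1.66613471e-03  2.00363589e+00 -2.66073294e-05
  1.14387559e+00 -1.56692155e+00]
```

```bash
python3 -m creep '[{"slide":[0,0,0],"angular":[0,0,1]},{"slide":[0,0,0],"angular":[0,0,1]},{"slide":[0,0,0],"angular":[0,0,1]},{"slide":[0,0,0],"angular":[0,0,1]},{"slide":[0,0,0],"angular":[0,0,1]}]' >/dev/null; python3 -m creep '[{"slide":[0,0,0],"angular":[0,0,1]},{"slide":[0,0,0],"angular":[0,0,1]},{"slide":[0,0,0],"angular":[0,0,1]},{"slide":[0,0,0],"angular":[0,0,1]},{"slide":[0,0,0],"angular":[0,0,1]}]' >/dev/null; python3 -m creep '[{"slide":[0,0,0],"angular":[0,0,1]},{"slide":[0,0,0],"angular":[0,0,1]},{"slide":[0,0,0],"angular":[0,0,1]},{"slide":[0,0,0],"angular":[0,0,1]},{"slide":[0,0,0],"angular":[0,0,1]}]' >/dev/null; python3 -m creep '[{"slide":[0,0,0],"angular":[0,0,1]},{"slide":[0,0,0],"angular":[0,0,1]},{"slide":[0,0,0],"angular":[0,0,1]},{"slide":[0,0,0],"angular":[0,0,1]},{"slide":[0,0,0],"angular":[0,0,1]}]' >/dev/null; python3 -m creep '[{"slide":[0,0,0],"angular":[0,0,1]},{"slide":[0,0,0],"angular":[0,0,1]},{"slide":[0,0,0],"angular":[0,0,1]},{"slide":[0,0,0],"angular":[0,0,1]},{"slide":[0,0,0],"angular":[0,0,1]}]' >/dev/null; python3 -m creep '[{"slide":[0,0,0],"angular":[0,0,1]},{"slide":[0,0,0],"angular":[0,0,1]},{"slide":[0,0,0],"angular":[0,0,1]},{"slide":[0,0,0],"angular":[0,0,1]},{"slide":[0,0,0],"angular":[0,0,0.25]}]' ; python3 -m creep '[{"slide":[0,0,0],"angular":[0,0,0]},{"slide":[0,0,0],"angular":[0,0,0]}]'
python3 -c "
from h import *
st,p,d=snap('wrist','w9');print(st)
M=R.from_rotvec(st['tcp_rot']).as_matrix();print(M.round(4),np.degrees(np.arctan2(M[1,0],M[0,0])))"
```

```text
time: 12.78
tool_pos: [0.4477, -0.2502, 0.3517]
tcp_rot: [-3.025, -0.835, 0.004]
wrist_force: [-0.2, 0.2, 0.9]
width: 0.999
time: 12.95
tool_pos: [0.448, -0.2504, 0.3528]
tcp_rot: [-3.025, -0.842, 0.002]
wrist_force: [-0.2, 0.1, -0.1]
width: 0.999
{'time': 12.95, 'q': array([-5.58097958e-01, -2.58847435e-03,  2.00224661e+00, -2.24398477e-05,
        1.14406472e+00,  4.70089186e-01]), 'joint_vel': array([ 0.0008916 , -0.00364272, -0.00746227,  0.00178384,  0.00129262,
        0.00318313]), 'joint_torque': array([ 4.61556920e-05, -3.47366095e+01, -3.48702800e+01,  1.04275882e-04,
        1.46794942e-02,  3.38756258e-02]), 'tool_pos': array([ 0.44804357, -0.25036508,  0.35277915]), 'tcp_rot': array([-3.02517474e+00, -8.41507339e-01,  2.28221285e-03]), 'wrist_force': array([-0.15352941,  0.10786874, -0.0909273 ]), 'torque': array([0.0447038 , 0.05156122, 0.01013233]), 'width': 0.9991504807113821}
[[ 0.8564  0.5164 -0.0018]
 [ 0.5164 -0.8564  0.0011]
 [-0.001  -0.0019 -1.    ]] 31.089802714962968
```

View pics/w9.png

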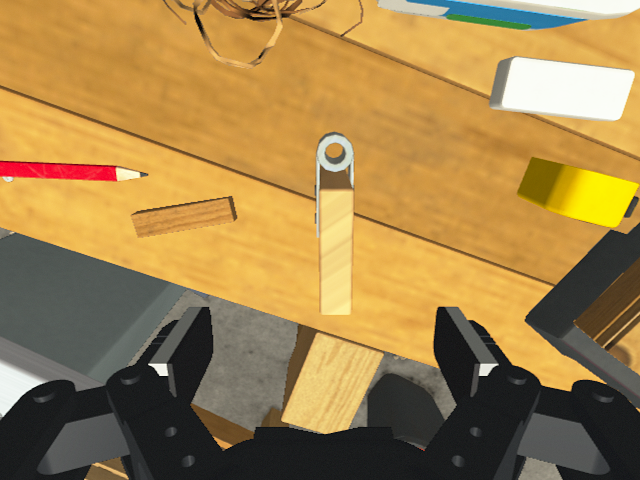

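The panel is seen end-on: top face from (320,189) to (352,314), ring centre about (335,153).

Run:
```python
from h import *
st,p,d=load('w9'); w=cam('wrist',st); t=cam('top')
M=R.from_rotvec(st['tcp_rot']).as_matrix()
f=lambda P:(M.T@(P-st['tool_pos'])).round(4)
for u,v in ((320,189),(354,189),(352,314),(320,314)): 
    P=onplane(w,u,v,.11); print(P.round(4),f(P))
P=onplane(w,335.3,153,.076); print('ring',P,f(P)); print('tri',tri(w,(335.3,153),t,(406.35,252.6)))
print('edge tri',tri(w,(353.5,189),t,(155/4+380-.4,91/4+235-.4)),tri(w,(320,314),t,(190/4+380-.4,230/4+235-.4)))
C=cloud(w,d); print(np.median(C[200:300,328:344].reshape(-1,3),0),C[200:300:20,336].round(4))
```

```text
[ 0.4788 -0.2297  0.11  ] [ 0.0372 -0.0013  0.2427]
[ 0.4887 -0.246   0.11  ] [0.0373 0.0177 0.2427]
[ 0.4219 -0.2872  0.11  ] [-0.0412  0.0185  0.2428]
[ 0.4116 -0.2702  0.11  ] [-0.0413 -0.0014  0.2428]
ring [ 0.49778283 -0.22924566  0.076     ] [0.0538 0.0081 0.2767]
tri (array([ 0.49744008, -0.22971346,  0.06603896]), np.float64(0.0008597459740185635))
edge tri (array([ 0.48721765, -0.24824169,  0.10218126]), np.float64(0.0024129097897690943)) (array([ 0.41153103, -0.26902704,  0.1100154 ]), np.float64(0.002272946558165892))
[ 0.45299661 -0.25596747  0.11015978] [[ 0.4781 -0.2408  0.1096]
 [ 0.4682 -0.2468  0.1101]
 [ 0.458  -0.2531  0.1105]
 [ 0.4475 -0.2596  0.1107]
 [ 0.4365 -0.2664  0.1106]]
```

```bash
python3 -m creep '[{"slide":[-0.08,0.33,0.5],"angular":[0,0,0]},{"slide":[0,0,1],"angular":[0,0,0]},{"slide":[0,0,1],"angular":[0,0,0]},{"slide":[0,0,0.5],"angular":[0,0,0]},{"slide":[0,0,0],"angular":[0,0,0]}]'; python3 -m creep '[{"slide":[0,0,0],"angular":[0,0,0]}]'; python3 -c "
from h import *
st,p,d=snap('wrist','w10');print(st['tool_pos'],st['tcp_rot'])"
```

```text
time: 13.42
tool_pos: [0.4492, -0.2579, 0.2746]
tcp_rot: [-3.022, -0.838, 0.008]
wrist_force: [-0.0, 0.2, -0.1]
width: 0.999
time: 13.5
tool_pos: [0.4506, -0.2587, 0.2778]
tcp_rot: [-3.026, -0.839, 0.003]
wrist_force: [0.2, -1.2, -0.7]
width: 1.001
[ 0.45058229 -0.25871027  0.27782533] [-3.02554557e+00 -8.39158440e-01  2.74359287e-03]
```

View pics/w10.png

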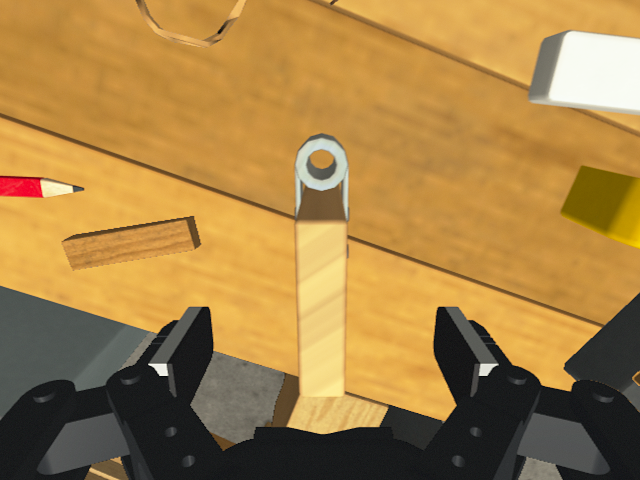

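```bash
python3 -m creep '[{"slide":[0,0,0.5],"angular":[0,0,0]},{"slide":[0,0,0.5],"angular":[0,0,0]},{"slide":[0,0,0.23],"angular":[0,0,0]},{"slide":[0,0,0],"angular":[0,0,0]},{"slide":[0,0,0],"angular":[0,0,0]}]'; python3 -m creep '[{"slide":[0,0,0],"angular":[0,0,0]},{"slide":[0,0,0],"angular":[0,0,0]},{"slide":[0,0,0],"angular":[0,0,0]},{"slide":[0,0,0],"angular":[0,0,0]},{"slide":[0,0,0],"angular":[0,0,0]}]' 1 80; python3 -m creep '[{"slide":[0,0,0],"angular":[0,0,0]},{"slide":[0,0,0],"angular":[0,0,0]},{"slide":[0,0,0],"angular":[0,0,0]}]'; python3 -c "
from h import *
st,p,d=snap('wrist','w11');print(st['tool_pos'],st['tcp_rot'],st['wrist_force'],st['width'])"
```

```text
time: 13.97
tool_pos: [0.451, -0.2587, 0.2483]
tcp_rot: [3.027, 0.84, 0.0]
wrist_force: [0.5, 0.2, -0.0]
width: 1.001
time: 14.38
tool_pos: [0.451, -0.2588, 0.2485]
tcp_rot: [3.027, 0.839, 0.001]
wrist_force: [-0.1, 0.2, 0.4]
width: 0.306
time: 14.63
tool_pos: [0.451, -0.2586, 0.2486]
tcp_rot: [-3.027, -0.839, -0.0]
wrist_force: [-1.2, 2.0, 4.6]
width: 0.227
[ 0.45096098 -0.25860084  0.24857653] [-3.02718913e+00 -8.39254684e-01 -1.82527380e-04] [-1.17167801  1.9679302   4.58141866] 0.22731816770081037
```

View pics/w11.png

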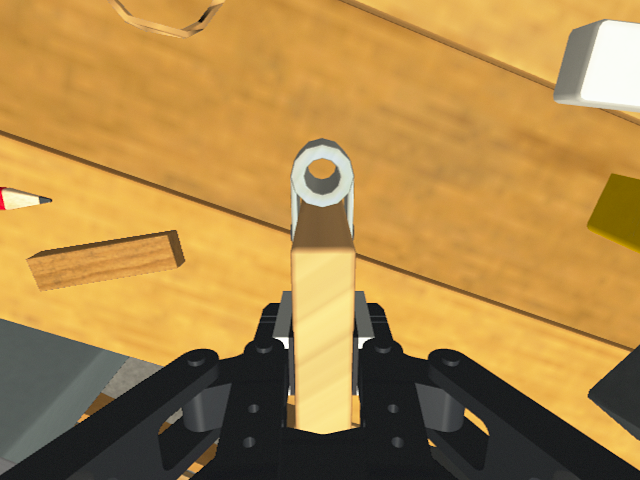

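```bash
python3 -m creep '[{"slide":[0,0,-0.3],"angular":[0,0,0]},{"slide":[0,0,-0.8],"angular":[0,0,0]},{"slide":[0,0,-1],"angular":[0,0,0]},{"slide":[0,0,-1],"angular":[0,0,0]},{"slide":[0,0,-0.8],"angular":[0,0,0]}]'; python3 -m creep '[{"slide":[0,0,-0.4],"angular":[0,0,0]},{"slide":[0,0,-0.1],"angular":[0,0,0]},{"slide":[0,0,0],"angular":[0,0,0]},{"slide":[0,0,0],"angular":[0,0,0]}]';  python3 -c "
from h import *
st,p,d=snap('wrist','w12');print(st['tool_pos'],st['tcp_rot'],st['wrist_force'],st['width'])
snap('side','s12')
s0,p0,d0=load('w11'); w=cam('wrist',s0);M=R.from_rotvec(s0['tcp_rot']).as_matrix()
print('ring in tool',M.T@(onplane(w,322.5,173,.076)-s0['tool_pos']))"
```

```text
time: 15.1
tool_pos: [0.4507, -0.2587, 0.3467]
tcp_rot: [3.027, 0.839, -0.0]
wrist_force: [0.2, -0.9, -3.5]
width: 0.22
time: 15.43
tool_pos: [0.4503, -0.2584, 0.3566]
tcp_rot: [-3.026, -0.839, 0.003]
wrist_force: [-0.4, 0.2, -4.6]
width: 0.223
[ 0.45032391 -0.25835907  0.35656354] [-3.02558914e+00 -8.39058209e-01  2.81190964e-03] [-0.42862818  0.22487993 -4.59763038] 0.223058481663934
ring in tool [5.64518107e-02 1.44556294e-04 1.72586151e-01]
```

View pics/w12.png

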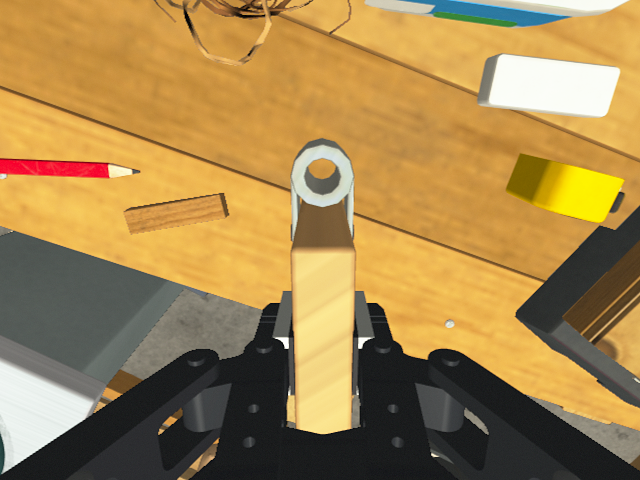

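View pics/s12.png

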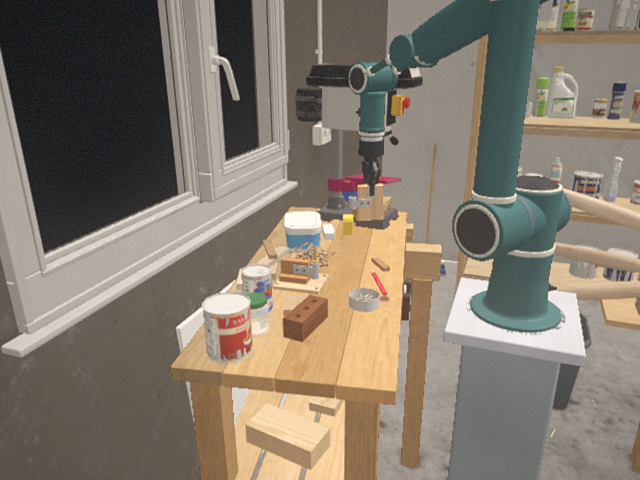

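The panel is held with no slip (ring still at (322,173)). Now I'll turn it to the jamb's heading (about +25.8° about tool z) and carry it over.

```bash
python3 -m creep '[{"slide":[0,0,0],"angular":[0,0,0.9]},{"slide":[0,0,0],"angular":[0,0,1]},{"slide":[0,0,0],"angular":[0,0,1]},{"slide":[0,0,0],"angular":[0,0,1]},{"slide":[0,0,0],"angular":[0,0,1]}]'; python3 -m creep '[{"slide":[0,0,0],"angular":[0,0,1]},{"slide":[0,-0.4,0],"angular":[0,0,0.55]},{"slide":[0.15,-0.8,0],"angular":[0,0,0]},{"slide":[0.15,-1,0],"angular":[0,0,0]},{"slide":[0.15,-1,0],"angular":[0,0,0]}]'; python3 -m creep '[{"slide":[0.15,-1,0],"angular":[0,0,0]},{"slide":[0.15,-1,0],"angular":[0,0,0]},{"slide":[0.15,-1,0],"angular":[0,0,0]},{"slide":[0.15,-1,0],"angular":[0,0,0]},{"slide":[0.15,-1,0],"angular":[0,0,0]}]';  python3 -m creep '[{"slide":[0.15,-1,0],"angular":[0,0,0]},{"slide":[0.15,-1,0],"angular":[0,0,0]},{"slide":[0,-0.8,0],"angular":[0,0,0]},{"slide":[0,-0.4,0],"angular":[0,0,0]},{"slide":[0,0,0],"angular":[0,0,0]}]'; python3 -m creep '[{"slide":[0,0,0],"angular":[0,0,0]},{"slide":[0,0,0],"angular":[0,0,0]},{"slide":[0,0,0],"angular":[0,0,0]}]'; python3 -c "
from h import *
st,p,d=snap('wrist','w13');print(st['tool_pos'],st['tcp_rot'],st['wrist_force'],st['width'],st['q'])
M=R.from_rotvec(st['tcp_rot']).as_matrix();print(np.degrees(np.arctan2(M[1,0],M[0,0])),M[:,2])
snap('side','s13')"
```

```text
time: 15.95
tool_pos: [0.4505, -0.2584, 0.3564]
tcp_rot: [-3.125, -0.306, 0.004]
wrist_force: [0.5, 0.1, -3.0]
width: 0.227
time: 16.37
tool_pos: [0.454, -0.1774, 0.3565]
tcp_rot: [-3.137, -0.14, 0.004]
wrist_force: [0.1, -0.1, -3.0]
width: 0.223
time: 16.78
tool_pos: [0.4612, -0.0506, 0.3567]
tcp_rot: [-3.138, -0.142, 0.004]
wrist_force: [0.8, 0.1, -4.1]
width: 0.221
time: 17.2
tool_pos: [0.4614, 0.0301, 0.3569]
tcp_rot: [-3.138, -0.147, 0.004]
wrist_force: [0.3, 0.3, -4.2]
width: 0.225
time: 17.45
tool_pos: [0.4621, 0.0276, 0.3579]
tcp_rot: [3.138, 0.141, -0.001]
wrist_force: [0.0, 0.9, -3.7]
width: 0.227
[0.4620739  0.0276272  0.35793454] [ 3.13796747e+00  1.40817275e-01 -6.63568307e-04] [ 0.02221209  0.92881601 -3.7047505 ] 0.22709504233047512 [ 6.08326283e-03 -1.09068487e-01  2.09284832e+00 -5.27370887e-04
  1.15821696e+00  1.48740069e+00]
5.138878814159066 [-4.01138670e-04 -4.85568171e-04 -9.99999802e-01]
```

View pics/w13.png

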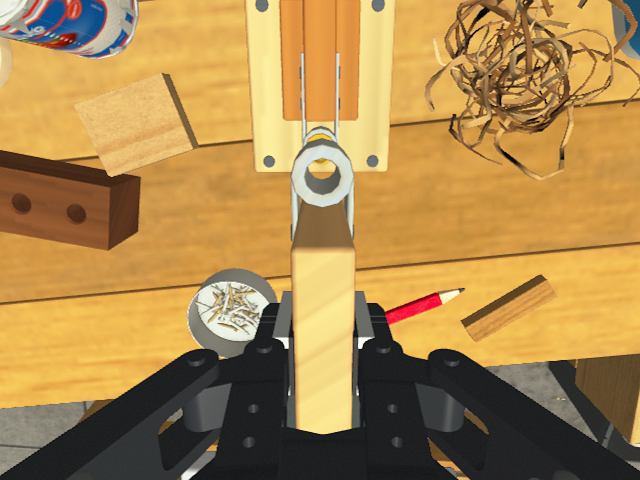

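View pics/s13.png

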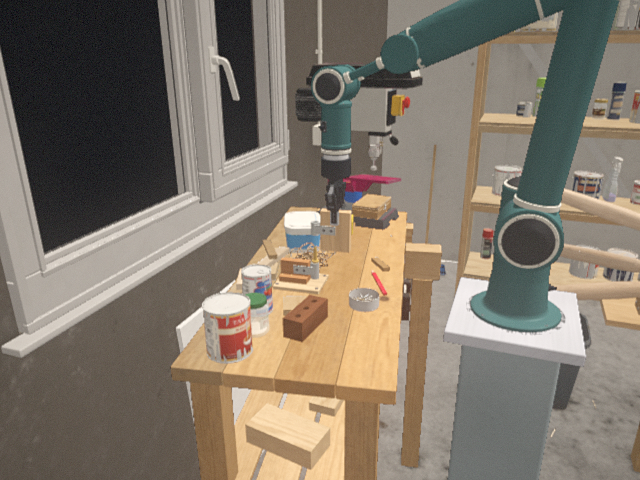

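Run:
```python
from h import *
st,p,d=load('w13');_,ps,_=load('s13')
a=cv2.resize(p[110:260,270:380,::-1],(440,600),interpolation=cv2.INTER_CUBIC)
b=cv2.resize(ps[200:300,290:350,::-1],(360,600),interpolation=cv2.INTER_CUBIC)
cv2.imwrite('pics/z13.png',np.hstack([a,b]))
```

```text
(no output)
```

View pics/z13.png

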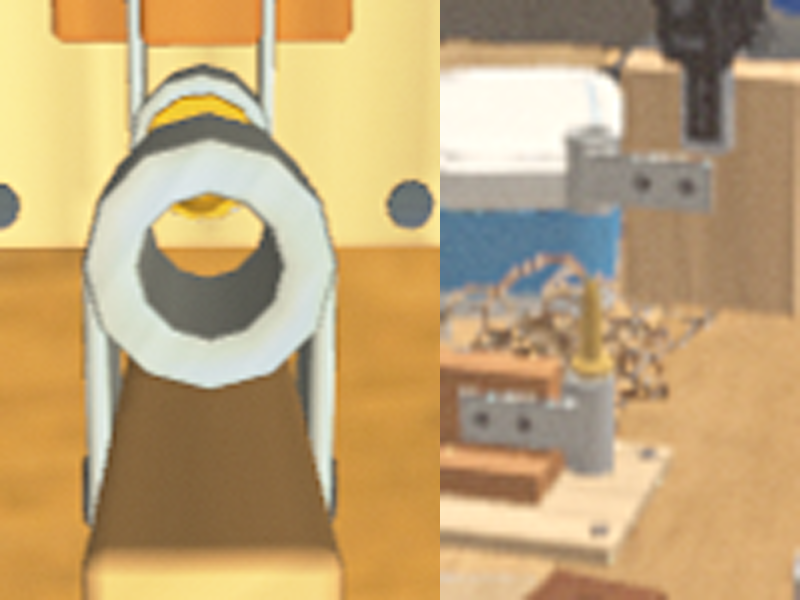

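Run:
```python
from h import *
st,p,d=load('w13'); w=cam('wrist',st);M=R.from_rotvec(st['tcp_rot']).as_matrix()
f=lambda P:(M.T@(P-st['tool_pos'])).round(4)
P=onplane(w,320.2,160.8,.116);print('pin tip',P,f(P))
print('ring',f(onplane(w,322.1,175.1,st['tool_pos'][2]-.1726)))
P=onplane(w,320.2,141,.076); print(P,f(P))
# jamb yaw: screws z .013
q=[onplane(w,u,v,.013)[:2] for u,v in ((262,4),(378,4),(268.8,161),(372.3,161))]
for a,b in ((2,0),(3,1)): print('dir',np.degrees(np.arctan2(*(q[b]-q[a])[::-1])))
print('perp',[np.degrees(np.arctan2(*(q[b]-q[a])[::-1]))+90 for a,b in ((0,1),(2,3))])
```

```text
pin tip [0.51480059 0.03316069 0.116     ] [ 0.0531 -0.0009  0.2419]
ring [0.0559 0.0003 0.1726]
[0.52259716 0.03410377 0.076     ] [ 0.061  -0.0012  0.2819]
dir 5.248260153555358
dir 5.347574937709704
perp [np.float64(5.212730335596504), np.float64(5.2001580810647425)]
```

Run:
```python
from h import *
st,p,d=load('w8')
cv2.imwrite('pics/z8w.png',cv2.resize(p[190:270,295:350,::-1],None,fx=7,fy=7,interpolation=cv2.INTER_CUBIC))
```

```text
(no output)
```

View pics/z8w.png

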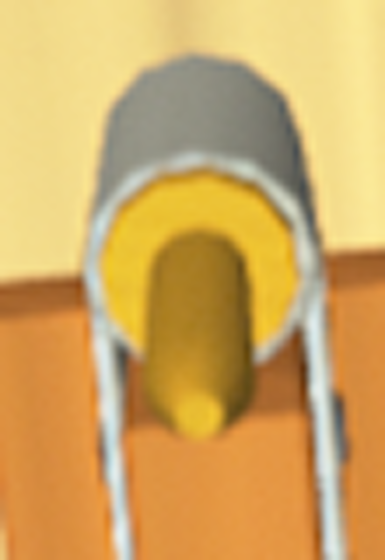

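Run:
```python
from h import *
st,p,d=load('w8');w=cam('wrist',st); s=cam('side')
print(onplane(w,323.1,248.4,.116),onplane(w,323.3,227.4,.076))
# side: z8 crop 70x100 -> 416x594 (5.94), tip (210,280), collar (208,358); z13 crop: 60x100->6
a=(210/5.94+280-.4,280/5.94+200-.4); b=(209/5.94+280-.4,356/5.94+200-.4)
print('side tri tip',tri(w,(323.1,248.4),s,a),'col',tri(w,(323.3,227.4),s,b))
st3,_,_=load('w13'); M=R.from_rotvec(st3['tcp_rot']).as_matrix()
# side view check of panel ring: predicted px of ring top & bottom centre and of pin tip (0.5178,.034)
for x in (.0559,): 
  for z in (.1726,.2086): print('ring px',proj(s,M@[x,.0002,z]+st3['tool_pos']))
print('tip px',proj(s,[.5178,.0342,.116]), a)
w3=cam('wrist',st3); print('w13 tip px pred',proj(w3,[.5178,.0342,.116]),proj(w3,[.5160,.0342,.116]))
```

```text
[0.51765217 0.03519521 0.116     ] [0.51689927 0.03535428 0.076     ]
side tri tip (array([0.51736691, 0.03516535, 0.11640751]), np.float64(0.00026679396209135627)) col (array([0.51696158, 0.03557693, 0.07899617]), np.float64(0.0018951948532187671))
ring px (np.float64(314.93389133765106), np.float64(222.08001952033362))
ring px (np.float64(315.0662441517836), np.float64(234.86456136358217))
tip px (np.float64(314.88821353371804), np.float64(246.7182645173456)) (314.95353535353536, 246.73804713804714)
w13 tip px pred (np.float64(318.7801775633105), np.float64(155.04520012429032)) (np.float64(318.49073925881675), np.float64(158.39948970602393))
```

```bash
python3 -m creep '[{"slide":[-0.05,-0.06,0.3],"angular":[0,0,0]},{"slide":[0,0,0.4],"angular":[0,0,0]},{"slide":[0,0,0.3],"angular":[0,0,0]},{"slide":[0,0,0],"angular":[0,0,0]},{"slide":[0,0,0],"angular":[0,0,0]}]';python3 -m creep '[{"slide":[0,0,0],"angular":[0,0,0]},{"slide":[0,0,0],"angular":[0,0,0]}]'
cat > look.py <<'E'
from h import *
import sys
n=sys.argv[1]
st,p,d=snap('wrist','w'+n);print(st['tool_pos'],st['tcp_rot'],st['wrist_force'],st['width'])
_,ps,_=snap('side','s'+n)
a=cv2.resize(p[110:260,270:380,::-1],(440,600),interpolation=cv2.INTER_CUBIC)
b=cv2.resize(ps[200:300,290:350,::-1],(360,600),interpolation=cv2.INTER_CUBIC)
cv2.imwrite('pics/z%s.png'%n,np.hstack([a,b]))
E
python3 look.py 14
```

```text
time: 17.97
tool_pos: [0.4601, 0.0298, 0.3318]
tcp_rot: [-3.138, -0.142, 0.004]
wrist_force: [0.5, -1.1, -3.9]
width: 0.223
time: 18.13
tool_pos: [0.4609, 0.0299, 0.3335]
tcp_rot: [3.138, 0.143, 0.001]
wrist_force: [0.4, -0.1, -3.5]
width: 0.221
[0.46091404 0.02989758 0.33348537] [3.13830934e+00 1.42554550e-01 1.00017168e-03] [ 0.37427855 -0.14637376 -3.48319014] 0.22127573995974523
```

View pics/z14.png

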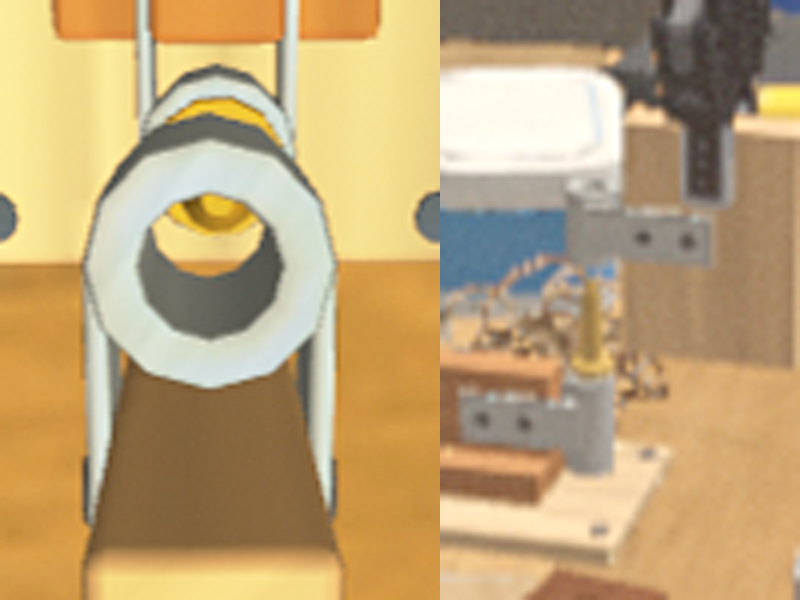

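```bash
python3 -m creep '[{"slide":[-0.035,0.045,0.15],"angular":[0,0,0]},{"slide":[0,0,0.1],"angular":[0,0,0]},{"slide":[0,0,0],"angular":[0,0,0]},{"slide":[0,0,0],"angular":[0,0,0]},{"slide":[0,0,0],"angular":[0,0,0]}]'; python3 look.py 15
```

```text
time: 18.65
tool_pos: [0.4599, 0.0287, 0.3269]
tcp_rot: [-3.138, -0.142, 0.0]
wrist_force: [-1.1, 0.5, -3.1]
width: 0.226
[0.45986487 0.02866812 0.32685718] [-3.13835119e+00 -1.42407869e-01  2.47352206e-04] [-1.06067941  0.46223353 -3.09073893] 0.22588003294830927
```

View pics/z15.png

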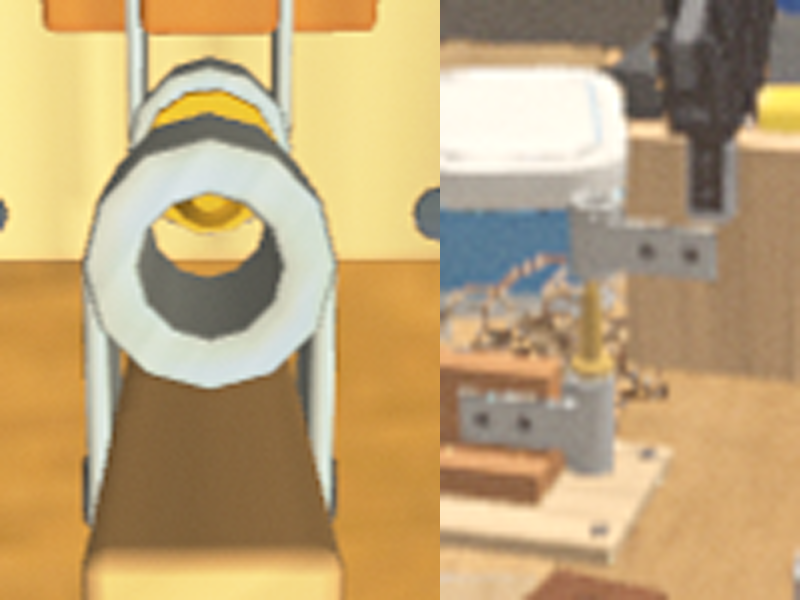

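Run:
```python
from h import *
st,p,d=load('w15'); w=cam('wrist',st);M=R.from_rotvec(st['tcp_rot']).as_matrix()
c=lambda u,v:(round((u-270)*4+1.5,1),round((v-110)*4+1.5,1))
for x in (.0545,.0559,.0565):
  for z in (.1726,.2086): print(x,z,c(*proj(w,M@[x,.0003,z]+st['tool_pos'])))
for z in (st['tool_pos'][2]-.116,): 
  for x in (.0535,.0559): print('tip',x,z,c(*proj(w,M@[x,.0003,z]+st['tool_pos'])))
```

```text
0.0545 0.1726 (np.float64(210.2), np.float64(276.7))
0.0545 0.2086 (np.float64(210.8), np.float64(226.3))
0.0559 0.1726 (np.float64(210.2), np.float64(261.6))
0.0559 0.2086 (np.float64(210.8), np.float64(214.0))
0.0565 0.1726 (np.float64(210.2), np.float64(255.1))
0.0565 0.2086 (np.float64(210.8), np.float64(208.7))
tip 0.0535 0.21085718173186008 (np.float64(210.8), np.float64(232.4))
tip 0.0559 0.21085718173186008 (np.float64(210.8), np.float64(211.6))
```

Aligned to within about 0.5 mm. Lower over the pin.

```bash
python3 -m creep '[{"slide":[0.02,-0.01,0.2],"angular":[0,0,0]},{"slide":[0,0,0.2],"angular":[0,0,0]},{"slide":[0,0,0.2],"angular":[0,0,0]},{"slide":[0,0,0],"angular":[0,0,0]},{"slide":[0,0,0],"angular":[0,0,0]}]'; python3 look.py 16
```

```text
time: 19.17
tool_pos: [0.46, 0.029, 0.3111]
tcp_rot: [-3.138, -0.142, 0.003]
wrist_force: [-0.8, -0.4, -2.5]
width: 0.225
[0.46004207 0.0289608  0.31112173] [-3.13833164e+00 -1.42405238e-01  2.50962063e-03] [-0.77543872 -0.40775449 -2.53564075] 0.22465744660219983
```

View pics/z16.png

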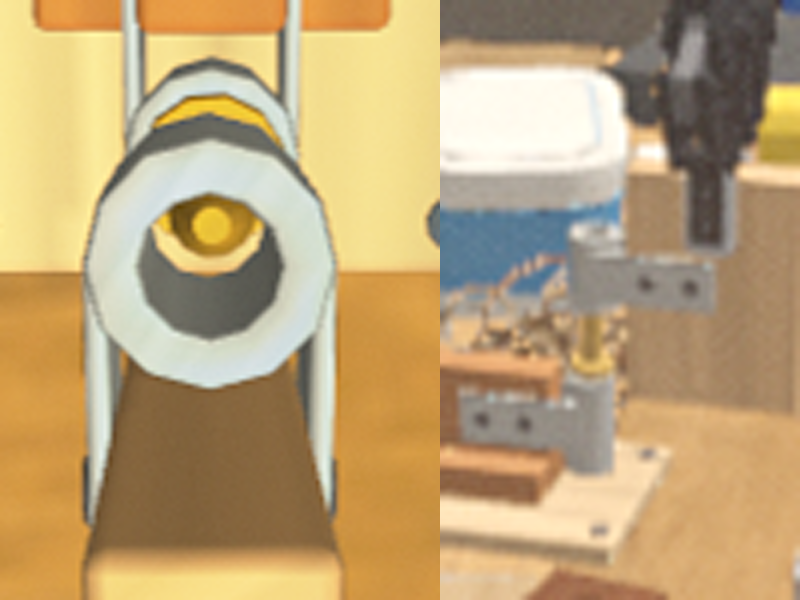

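```bash
python3 -m creep '[{"slide":[0,0,0.2],"angular":[0,0,0]},{"slide":[0,0,0.2],"angular":[0,0,0]},{"slide":[0,0,0.2],"angular":[0,0,0]},{"slide":[0,0,0],"angular":[0,0,0]},{"slide":[0,0,0],"angular":[0,0,0]}]'; python3 -m creep '[{"slide":[0,0,0.15],"angular":[0,0,0]},{"slide":[0,0,0.1],"angular":[0,0,0]},{"slide":[0,0,0],"angular":[0,0,0]},{"slide":[0,0,0],"angular":[0,0,0]}]';  python3 look.py 17
```

```text
time: 19.68
tool_pos: [0.4601, 0.029, 0.2962]
tcp_rot: [-3.138, -0.142, 0.002]
wrist_force: [0.4, -0.7, -3.5]
width: 0.221
time: 20.02
tool_pos: [0.4603, 0.029, 0.2905]
tcp_rot: [-3.138, -0.143, 0.001]
wrist_force: [0.2, 0.2, -3.2]
width: 0.225
[0.46033086 0.02898681 0.29050484] [-3.13833739e+00 -1.42505090e-01  5.51508135e-04] [ 0.24720715  0.20565099 -3.19602922] 0.22461398100071878
```

View pics/z17.png

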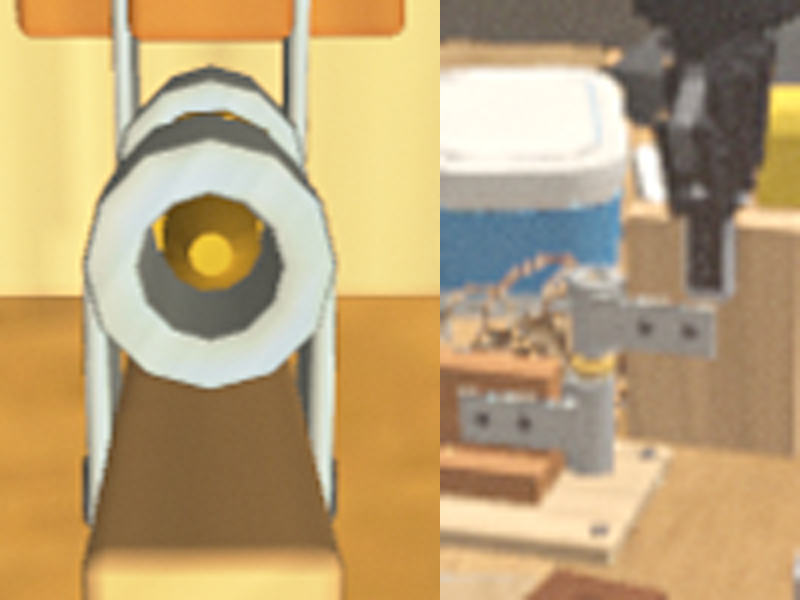

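```bash
python3 -m creep '[{"slide":[0,0,0.12],"angular":[0,0,0]},{"slide":[0,0,0],"angular":[0,0,0]},{"slide":[0,0,0],"angular":[0,0,0]}]'; python3 -m creep '[{"slide":[0,0,0.07],"angular":[0,0,0]},{"slide":[0,0,0],"angular":[0,0,0]},{"slide":[0,0,0],"angular":[0,0,0]}]'; python3 -m creep '[{"slide":[0,0,0.05],"angular":[0,0,0]},{"slide":[0,0,0],"angular":[0,0,0]},{"slide":[0,0,0],"angular":[0,0,0]}]'
```

```text
time: 20.37
tool_pos: [0.4603, 0.029, 0.2875]
tcp_rot: [-3.138, -0.142, 0.0]
wrist_force: [0.3, 0.5, -3.7]
width: 0.216
time: 20.62
tool_pos: [0.4604, 0.0289, 0.2858]
tcp_rot: [3.138, 0.142, -0.0]
wrist_force: [0.8, -0.5, -3.4]
width: 0.224
time: 20.87
tool_pos: [0.4604, 0.029, 0.2847]
tcp_rot: [-3.138, -0.142, -0.0]
wrist_force: [0.5, 0.0, -3.2]
width: 0.222
```

```bash
python3 -m creep '[{"slide":[0,0,0.05],"angular":[0,0,0]},{"slide":[0,0,0],"angular":[0,0,0]},{"slide":[0,0,0],"angular":[0,0,0]}]'; python3 look.py 18
```

```text
time: 21.12
tool_pos: [0.4605, 0.029, 0.2843]
tcp_rot: [3.138, 0.142, 0.001]
wrist_force: [-3.9, -0.7, 4.8]
width: 0.222
[0.46054618 0.02895414 0.28433642] [3.13827955e+00 1.42495752e-01 5.95808925e-04] [-3.87143868 -0.73441405  4.84486122] 0.22224220750153745
```

View pics/z18.png

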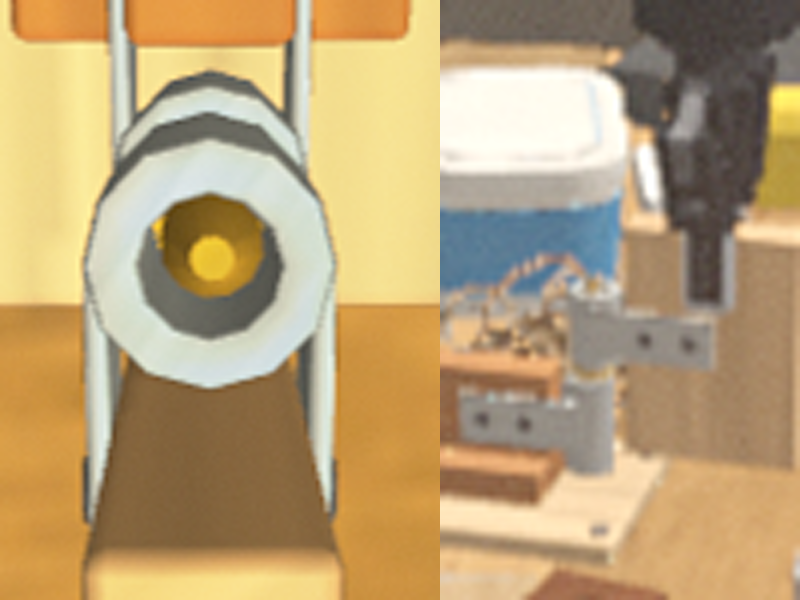

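Resting on the collar (contact changed the wrist force by 8 N, at the predicted height). Final settle and check.

```bash
python3 -m creep '[{"slide":[0,0,0],"angular":[0,0,0]},{"slide":[0,0,0],"angular":[0,0,0]},{"slide":[0,0,0],"angular":[0,0,0]},{"slide":[0,0,0],"angular":[0,0,0]},{"slide":[0,0,0],"angular":[0,0,0]}]'
python3 - <<'E'
from h import *
st,p,d=snap('wrist','w19');snap('side','s19');w=cam('wrist',st)
M=R.from_rotvec(st['tcp_rot']).as_matrix()
print('tool yaw',np.degrees(np.arctan2(M[1,0],M[0,0])),'tilt z',M[:,2].round(4),st['wrist_force'],st['width'])
q=[onplane(w,u,v,.146)[:2] for u,v in ((290,249),(355,249),(295,430),(351,430))]
print('panel faces yaw',[np.degrees(np.arctan2(*(q[a]-q[b])[::-1])).round(2) for a,b in ((0,2),(1,3))],'panel far end ctr',(q[2]+q[3])/2)
a=np.radians(185.3);ax=np.array([np.cos(a),np.sin(a)]);e=(q[2]+q[3])/2-[.5178,.0345]
print('free end in jamb x,y',e@ax, -e[0]*ax[1]+e[1]*ax[0])
E
```

```text
time: 21.63
tool_pos: [0.4605, 0.029, 0.2843]
tcp_rot: [3.138, 0.143, 0.001]
wrist_force: [-4.0, -0.3, 5.4]
width: 0.225
tool yaw 5.203131442630786 tilt z [ 5.e-04 -1.e-04 -1.e+00] [-4.00936484 -0.29885023  5.37330875] 0.22489869326373002
panel faces yaw [np.float64(5.26), np.float64(5.53)] panel far end ctr [0.43228045 0.0256864 ]
free end in jamb x,y 0.08596804476784047 0.0008764314286439662
```

View pics/s19.png

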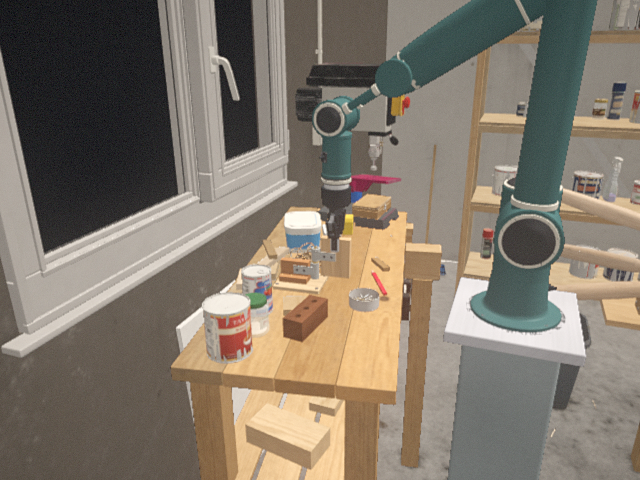

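View pics/w19.png

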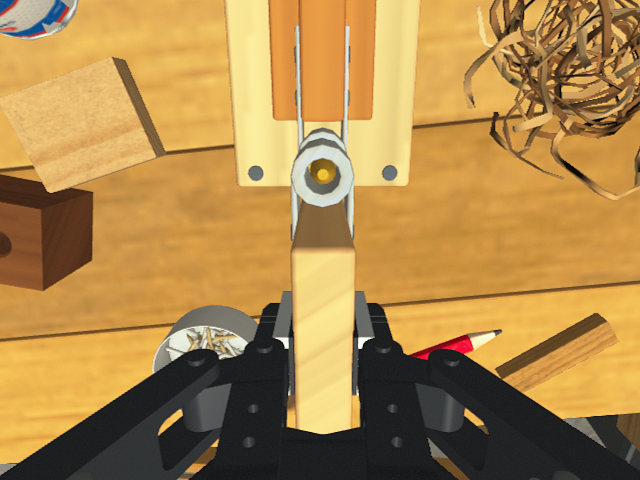

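The panel lies in line with the jamb, and the pin shows inside the bore at (322,173). The 86 mm free-end reading comes from the gripper hiding the end. Handing in.

```bash
python3 -c "
from workcell import order,bot
print(order.finish_job()); print(bot.read_state()['time'])"
```

```text
the job is handed in; nothing more can be done
None
the job is handed in; nothing more can be done
```

The pin is home in the jamb's knuckle and released. The panel hangs on it, straight out from the jamb and still gripped, and I handed the job in at about 22 s of the 64 s. The hand-in reports no verdict, so this rests on my own last checks.

**Pin:** it took about 13 N to seat it, and the side view then showed no gap between collar and knuckle. After letting go it stood upright. My estimates of its position agreed to about 2 mm with one another, apart from a part-hidden view of its tip that read about 3 mm off.

**Panel height:** it touched down with a wrist-force change of about 8 N at TCP height 0.2843 m, against 0.2846 m predicted for resting on the collar.

**Panel alignment:** the panel's faces measured 5.3–5.5° and the jamb 5.2–5.6°. The free end is about 1 mm off the jamb's middle plane, and the tool is within 0.001 rad of vertical.

**Bystanders:** nothing near the path looked moved in the last pictures; I did not measure each one.

**Check that disagreed:** the free end came out at 86 mm along the jamb's x axis, against 96 mm expected. The gripper hides that end in the wrist view, so I took 86 mm as a lower bound. It is still above the required 85 mm.

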